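# Stand the screwdriver in its covered socket

### The job

Flip the orange dust cover of the grey tool socket right back so that it stays open on its own. Then take the red-handled screwdriver from its sloping rest and stand it upright, blade down, in the hole you have uncovered (it lies somewhere along the middle of the slide under the cover: look or feel for it), lowering it without dropping it until its tip stands on the bottom, and let go. Leave the jar, the specimen and the bottle where they are.

Things in the scene. Friction and masses are not known exactly. Their poses are not given: they have to be found in the camera images.
- socket: Grey frame, 66 x 66 mm (x, y), on a dark steel foot 100 x 104 x 8 mm, with the orange cover hinged on its rear; fixed. Origin: centre of the underside, on the worktop; z up. Its -x side is the front (away from the hinge), which faces the robot within 0.35 rad. Round the work: a tall machine to the left (y above 0.13, x above 0.45) and a screen behind (x above 0.68).
- socket_top (a point): Middle of the socket's top face, 60 mm above the worktop. An aluminium cross-slide lies there under the cover, clamped at an unknown place: its round hole is on the socket's y axis, anywhere from 12 mm left to 12 mm right of this point (not tracked: feel or look for it). The hole is vertical, 9 mm wide with a 1.5 mm chamfer, 50 mm deep (bottom 10 mm above the worktop). The top is flat about it.
- cover (a joint): Orange cover: 0 = shut over the hole, 1.95 rad = fully back on its stop. Gravity only, turns easily, 80 g: it falls shut below about 1.35 and falls fully back beyond about 1.45. Its hinge runs along the socket's y axis, 34 mm behind the top's middle (socket +x), 64 mm above the worktop; the front edge swings up and over to the rear.
- screwdriver_handle (a point): Centre of the red handle (86 mm long, 20 mm thick, round) of the loose screwdriver, 172 mm long, 50 to 85 g. Blade: a steel rod 86 mm long, 5 mm thick, in line with the handle. Axis y runs from tip to handle end; the tip is 129 mm from here along -y. At the start it leans at 45 degrees in the rest, handle up, tip towards the robot.
- screwdriver_tip (a point): Tip of the screwdriver's blade, on its axis (axes as for the handle).
- rest: Fixed sloping rest: base 160 x 60 x 8 mm, origin under its centre. The screwdriver lies over its x axis, rising to +x (away from the robot within 0.35 rad). Tip in a black pocket, 24 mm high, at the -x end; the handle's last 20 mm in a black fork, 32 mm wide, on a 10 mm post at x = 66 mm. Between them it hangs free with 20 mm of room and more; lift it straight up out.
- sample_jar: Bystander: clear jar with yellow lid, 38 mm diameter, 48 mm high; origin centre of underside.
- specimen: Bystander: green round mounted specimen, 30 mm diameter, 19 mm high; origin centre of underside.
- lens_bottle: Bystander: white bottle with blue cap, 36 mm diameter, 98 mm high; origin centre of underside.
- cover_tab (a point): Grip point on the cover's upright tab: 30 mm above the hinge axis (94 mm above the worktop) and 60 mm in front of it when shut; moves with the cover. The tab is 24 mm wide (along socket y, the width to pinch), 8 mm thick, stands on the cover plate and ends 12 mm above this point; pinched across its width it can turn between the fingers. Plate: 64 x 46 x 5 mm, 4 to 68 mm in front of the axis.

How it is judged:
By the outcome, as a careful person would: the job done as asked, in the order asked, and still so for the second after the job is handed in, with the robot touching nothing.
It also fails if it takes over 72 s, if anything falls off the work surface, if the arm or the gripper's body presses on something with over 40 N, if the wrist force passes 120 N, or if a joint passes its speed limit or range.

### The arm

A 7-joint arm with a two-finger parallel gripper is mounted at the origin on a cart in front of the work surface, level with it; the furniture and walls round the work are solid. World frame = base frame: x ahead of the robot, y to its left, z up, the work surface at z = 0. Lengths are in m, angles in rad, forces in N, time in s.
With the tool pointing down it reaches from about 0.4 to 0.75 m from the base axis. Payload 19.5 kg.
Tool frame: the origin (TCP) lies at the very end of the fingers, on their centre line; the grasp point (between the pads) lies arm.tcp_to_grasp behind it (arm.tcp_to_grasp is the distance from the TCP to the grasp point, in m); x points along the fingers, y is the direction in which the jaws open and shut, and the axes are right-handed (so a half turn about x gives the same grasp; the last joint's range is limited). The gripper opens to 85 mm and grips with 20 to 120 N. Pads are 22 mm wide; open, the fingers measure 114 mm over their backs; the gripper's body (76 mm by 85 mm) begins 54 mm behind the grasp point. The pads swing forward as they close: fully open they stand 13 mm farther back than shut.
Start: joints at [-0.042, 0.707, -0.028, 1.485, 0.022, 0.951, -0.075], TCP at [0.575, 0, 0.231] pointing down, gripper open.
Joint ranges: [-2.71, 2.71], [-0.32, 2.16], [-1.57, 1.52], [0, 2.45], [-1.46, 4.6], [0, 2.02], [-2.83, 2.83]. Speed limits (rad/s): [1.89, 1.89, 2.57, 2.57, 3.01, 3.01, 3.01].

### API

Orientations are given as a unit quaternion [x, y, z, w].
In Python, from rig import arm gives the robot as it stands.
- The arm moves only by the tool arm_command, never from a script. Its argument "steps" is a list of rows, each a list of 7 numbers: the turn, a rotation vector about the tool's x, y, z in rad, then the shift along the tool's x, y, z in mm, then the finger opening in mm, from 0 to 85.4. A call has 1 to 12 rows; each row is the pose to reach, as a shift and turn from the pose commanded when the call began, along the tool's axes at that moment; what a row does not reach only later rows make up. A row lasts 1/12 s, in which the tool goes at most 41.7 mm and 7.16 degrees, less where a joint would pass 70% of its speed; a pose out of reach is approached as far as the arm can. A call with a gripper value outside its range is refused whole. The fingers move at their own pace and stop on an object; "grip_force" is the grip in N (left out, the last holds). Time passes only in rows, so rows that repeat a pose let the fingers close. It gives the time, the measured TCP pose, the force and the opening at its end, in the units of the state.
- arm.read_state(): the state, without advancing time (a new reading comes with each control period).
- arm.capture(name): name is "scene" or "side" or "wrist"; returns the picture (420x560x3 uint8, red, green, blue); there is no depth.
- arm.calibration(name): a dict with "fx", "fy", "cx", "cy" (pixels), "view" (4x4, takes a point from world to camera coordinates). Camera axes: x right, y down, z forward; pixel columns grow to the right and rows downward; lengths in m; the calibration is good to about 2 mm. A picture is of the moment at which its call begins: read the wrist's pose just before it. calibration takes no time and is no camera call; for the wrist camera it gives the pose at the moment of the call.
- arm.close_job(): hands the job in, once; it reports no verdict.
Trained networks look in the newest picture that a camera, given by its name, has taken for a name from the list of things; names that differ only in an ending like _2 or _b are one class to them, and where a whole thing is asked for, a point or a joint stands for the part that bears it (a point fixed in the world has none). Each returns a list of dicts, best first, with "score" (0 to 1); they miss things now and then, are a little off and sometimes report something else, mostly with a low value. They report only what shows in the picture. A call takes as long as a camera call.
- arm.masks_of(query, camera): "pixels" (420x560 bool, what is visible of it) and "box" ([left, top, width, height] in pixels, round what is visible of it).
- arm.tip_of(query, camera): "uv" ([column, row] in pixels: a listed point, or the origin of a listed thing).
The state is a dict: "time_s": time; "joints": joint angles; "qd": joint speeds; "tau": joint torques, N m; "position": TCP position; "ee_rot": TCP orientation; "force": force on the tool from outside, world axes, zero at the start; "ft_torque": the same for the moment, N m; "grip_width": finger opening in m.
Only numpy, scipy, OpenCV 4.12 (cv2) and the standard library are available. Lean on these libraries where they do the work, as an engineer would, in place of code of your own. Each camera call takes 0.05 s, during which the arm holds its last target.

## Working session

There is one attempt and no reset: what is moved stays moved. The work goes in short steps, Python scripts to look and compute and a tool call to move; the robot and the scene stay as the last step left them, time stands still between calls to the robot, and variables do not carry over. Pictures are saved under pics/ and viewed, and the job is handed in when it is done.

Besides the shell and the picture viewer there is one more tool, called after ">>>" as a command line: name --pt "numbers of a row" for each row, then --argument value for the rest. arm_command: Moves the arm, as the interface text tells. Its arguments: {"type":"object","properties":{"steps":{"type":"array"},"grip_force":{"type":"number"}},"required":["steps"]}

```bash
ls; mkdir -p pics
python3 - <<'E'
from rig import arm
import cv2
print(arm.read_state(), arm.tcp_to_grasp)
for n in ["scene","side","wrist"]:
    im=arm.capture(n); cv2.imwrite(f"pics/{n}0.png",im[:,:,::-1])
    c=arm.calibration(n); print(n,c)
    for q in ["socket","socket_top","cover_tab","screwdriver_handle","screwdriver_tip","rest","sample_jar","specimen","lens_bottle"]:
        r=arm.tip_of(q,n); print(q,[(x['uv'],round(x['score'],2)) for x in r[:2]])
E
```

```text
pics
{'time_s': 0.0, 'joints': array([-0.04169613,  0.70707641, -0.02759064,  1.48498354,  0.02200943,
        0.95092238, -0.07551491]), 'qd': array([ 0.00024608, -0.00080691, -0.00017413, -0.00031066,  0.00023541,
        0.0004793 ,  0.00030236]), 'tau': array([-3.35119905e-03, -8.83210659e+01,  1.23306759e+00, -2.36173260e+01,
        1.66974653e-02,  6.38553465e-03, -2.14882397e-05]), 'position': array([ 5.74737086e-01, -1.87303268e-05,  2.30846621e-01]), 'ee_rot': array([-0.4997219 , -0.5002478 ,  0.50029471, -0.4997353 ]), 'force': array([ 0.23133406, -0.78314529,  0.18848969]), 'ft_torque': array([-0.00641497,  0.01921664, -0.02050499]), 'grip_width': 0.08516730520451318} 0.0187
scene {'fx': 414.3448396257519, 'fy': 414.3448396257519, 'cx': 275.2172650324059, 'cy': 203.3536756762326, 'view': array([[ 0.87878573, -0.47705716, -0.01233335, -0.58556801],
       [-0.20656922, -0.35696881, -0.91098981,  0.13545944],
       [ 0.43019159,  0.80311253, -0.41224442,  0.75015938],
       [ 0.        ,  0.        ,  0.        ,  1.        ]])}
socket [([236.3, 214.8], 0.69), ([238.6, 18
[... 1104 characters left out ...]
.81)]
wrist {'fx': 354.11572066906814, 'fy': 354.11572066906814, 'cx': 283.181575522705, 'cy': 216.55591521723596, 'view': array([[ 9.99999799e-01,  6.63117616e-06, -6.33517780e-04,
        -5.75045157e-01],
       [ 2.07354151e-04, -9.48298471e-01,  3.17379846e-01,
        -4.11833863e-02],
       [-5.98659340e-04, -3.17379914e-01, -9.48298282e-01,
         3.81601264e-01],
       [ 0.00000000e+00,  0.00000000e+00,  0.00000000e+00,
         1.00000000e+00]])}
socket [([271.8, 181.0], 0.73)]
socket_top [([271.0, 194.6], 0.6)]
cover_tab [([239.2, 197.1], 0.88)]
screwdriver_handle []
screwdriver_tip []
rest []
sample_jar [([176.0, 323.6], 0.88)]
specimen [([313.6, 323.1], 0.82)]
lens_bottle []
```

View pics/scene0.png

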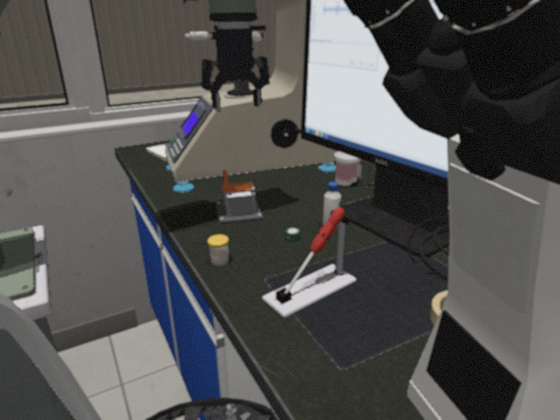

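View pics/side0.png

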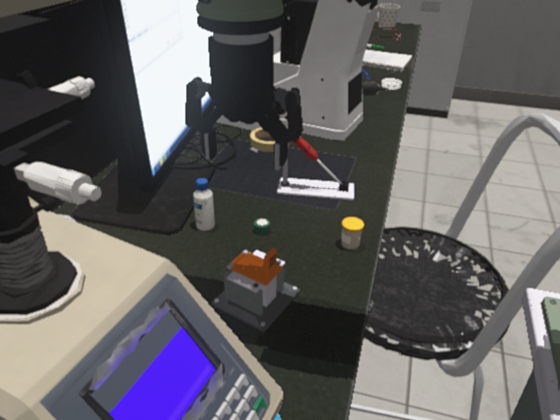

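View pics/wrist0.png

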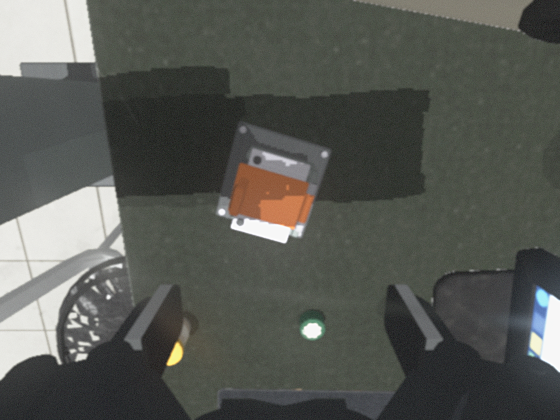

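```bash
cat > h.py <<'E'
import numpy as np, cv2
from rig import arm
from scipy.spatial.transform import Rotation as R
def P(c): return np.array([[c['fx'],0,c['cx']],[0,c['fy'],c['cy']],[0,0,1]])@c['view'][:3]
def ray(c,uv):
    V=c['view'];Rm=V[:3,:3];o=-Rm.T@V[:3,3]
    d=Rm.T@np.array([(uv[0]-c['cx'])/c['fx'],(uv[1]-c['cy'])/c['fy'],1]);return o,d/np.linalg.norm(d)
def onz(c,uv,z):
    o,d=ray(c,uv);return o+d*(z-o[2])/d[2]
def tri(L):
    A=np.zeros((3,3));b=np.zeros(3)
    for c,uv in L:
        o,d=ray(c,uv);M=np.eye(3)-np.outer(d,d);A+=M;b+=M@o
    p=np.linalg.solve(A,b)
    res=[np.linalg.norm((np.eye(3)-np.outer(d,d))@(p-o)) for o,d in [ray(c,u) for c,u in L]]
    return p,np.array(res)
def proj(c,p):
    h=P(c)@np.append(p,1);return h[:2]/h[2]
E
python3 - <<'E'
from h import *
np.set_printoptions(precision=4,suppress=True)
S,D,W=[arm.calibration(n) for n in("scene","side","wrist")]
L={'socket':[(S,(236.3,214.8)),(D,(257,301.3)),(W,(271.8,181))],
'top':[(S,(239.7,188.9)),(D,(255.9,271.5)),(W,(271,194.6))],
'tab':[(S,(224.3,178)),(D,(273.2,256.7)),(W,(239.2,197.1))],
'handle':[(S,(325.1,229.6)),(D,(301.9,145.1))],
'tip':[(S,(281.9,299.2)),(D,(347.6,187.6))],
'rest':[(S,(305.8,290.4)),(D,(313.4,191.8))],
'jar':[(S,(219.5,263.4)),(D,(351,242.8)),(W,(176,323.6))],
'spec':[(S,(294.4,237.7)),(D,(261.4,229.8)),(W,(313.6,323.1))],
'bot':[(S,(332,225.3)),(D,(207.8,227.3))]}
for k,v in L.items(): print(k,*tri(v))
for uv in [(241,122),(330,150),(300,236),(222,212)]: print(onz(W,uv,.008))
for uv in [(240,161),(313,180),(304,228),(231,207)]: print('cover',onz(W,uv,.066))
im=cv2.imread('pics/wrist0.png')[100:260,190:360];cv2.imwrite('pics/w0z.png',cv2.resize(im,None,fx=4,fy=4,interpolation=2)[:600])
im=cv2.imread('pics/side0.png')[100:220,240:380];cv2.imwrite('pics/s0z.png',cv2.resize(im,None,fx=5,fy=5,interpolation=2)[:600])
E
```

```text
socket [ 0.5602 -0.0046 -0.0057] [0.0021 0.0012 0.0024]
top [ 0.5648 -0.0048  0.0577] [0.0052 0.004  0.0023]
tab [0.5358 0.0004 0.092 ] [0.0014 0.0049 0.0048]
handle [ 0.5742 -0.3433  0.1057] [0.0002 0.0002]
tip [ 0.4787 -0.3628  0.0131] [0.003 0.003]
rest [ 0.5423 -0.343  -0.0014] [0.0028 0.0028]
jar [ 0.4412 -0.1892 -0.0019] [0.0017 0.0035 0.0036]
spec [ 0.6115 -0.1821  0.0011] [0.0019 0.0029 0.0012]
bot [ 0.7154 -0.1687 -0.0042] [0.0041 0.0041]
[0.5328 0.0593 0.008 ]
[0.6231 0.0315 0.008 ]
[ 0.5938 -0.0634  0.008 ]
[ 0.5085 -0.0354  0.008 ]
cover [0.5374 0.0299 0.066 ]
cover [0.6016 0.013  0.066 ]
cover [ 0.5944 -0.0324  0.066 ]
cover [ 0.5276 -0.012   0.066 ]
```

View pics/w0z.png

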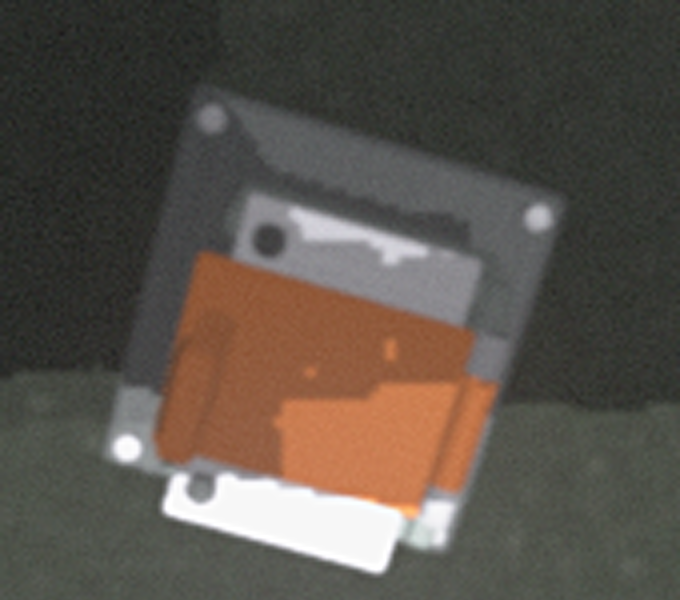

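View pics/s0z.png

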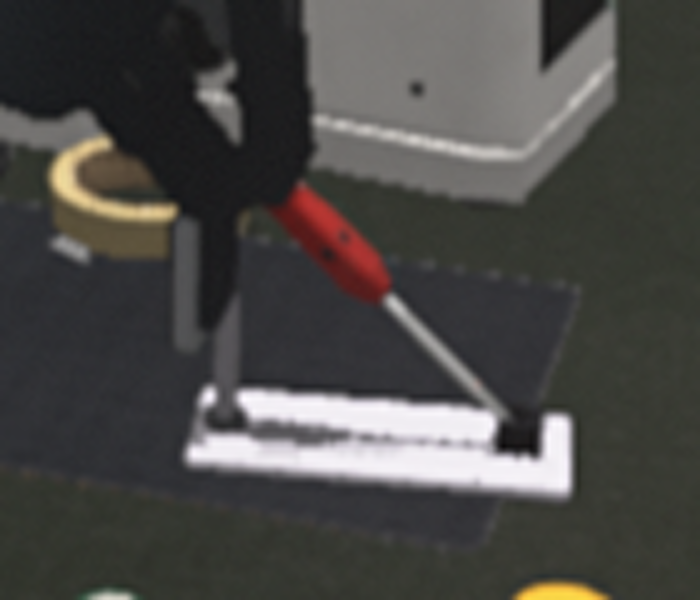

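```bash
cat >> h.py <<'E'
def go(p_tcp, Rt):
    """row from current measured pose to target"""
    s=arm.read_state(); R0=R.from_quat(s['ee_rot'])
    d=R0.inv().apply(np.array(p_tcp)-s['position'])*1000
    r=(R0.inv()*Rt).as_rotvec()
    return np.round(np.r_[r,d],3)
def tool(appr,jaw):
    a=np.array(appr,float);a/=np.linalg.norm(a);j=np.array(jaw,float);j-=a*(a@j);j/=np.linalg.norm(j)
    return R.from_matrix(np.c_[a,j,np.cross(a,j)])
E
python3 - <<'E'
from h import *
np.set_printoptions(precision=4,suppress=True)
s=arm.read_state();print(s['time_s']);print(R.from_quat(s['ee_rot']).as_matrix())
C=np.array([.563,-.003]);y=-.295
u=np.array([np.cos(y),np.sin(y),0]);v=np.array([-u[1],u[0],0])
T=np.r_[C,0]-.026*u+[0,0,.094]
print(u,v,T)
for sg in(1,-1):
    Rt=tool([0,0,-1],sg*v)
    print(go(T+[0,0,.06-.0187],Rt),go(T+[0,0,-.0187+.003],Rt))
E
```

```text
1.5
[[-0.0001  1.      0.    ]
 [ 0.      0.     -1.    ]
 [-1.     -0.0001 -0.    ]]
[ 0.9568 -0.2907  0.    ] [0.2907 0.9568 0.    ] [0.5381 0.0046 0.094 ]
[ -1.276  -0.      0.     95.97  -36.813  -4.555] [ -1.276  -0.      0.    152.97  -36.805  -4.553]
[  1.866   0.      0.     95.97  -36.813  -4.555] [  1.866   0.      0.    152.97  -36.805  -4.553]
```

>>> arm_command --pt "-1.276 0 0 90 -36.8 -4.6 50" --pt "-1.276 0 0 90 -36.8 -4.6 50" --pt "-1.276 0 0 90 -36.8 -4.6 50" --pt "-1.276 0 0 90 -36.8 -4.6 50" --pt "-1.276 0 0 90 -36.8 -4.6 50" --pt "-1.276 0 0 90 -36.8 -4.6 50" --pt "-1.276 0 0 90 -36.8 -4.6 50" --pt "-1.276 0 0 90 -36.8 -4.6 50" --pt "-1.276 0 0 90 -36.8 -4.6 50" --pt "-1.276 0 0 90 -36.8 -4.6 50" --pt "-1.276 0 0 90 -36.8 -4.6 50" --pt "-1.276 0 0 90 -36.8 -4.6 50" --grip_force 25

```text
time_s: 2.5
position: [0.5382, 0.0044, 0.1412]
ee_rot: [0.105, 0.699, -0.104, 0.699]
force: [0.3, -0.9, 1.7]
grip_width: 0.0498
```

Run:
```python
from h import *
np.set_printoptions(precision=4,suppress=True)
s=arm.read_state();print(s['time_s'],s['position'],s['joints'],s['grip_width'])
L=[]
for n in ["scene","side","wrist"]:
    c=arm.calibration(n);im=arm.capture(n); cv2.imwrite(f"pics/{n}1.png",im[:,:,::-1])
    for q in ["cover_tab","screwdriver_handle","screwdriver_tip"]:
        r=arm.tip_of(q,n); print(n,q,[(x['uv'],round(x['score'],2)) for x in r[:2]])
```

```text
2.5 [0.5382 0.0044 0.1412] [ 0.1358  0.7972 -0.3844  1.7232  0.4263  0.705   0.8015] 0.049848824226120726
scene cover_tab [([223.3, 176.5], 0.82), ([329.6, 227.1], 0.75)]
scene screwdriver_handle [([324.9, 231.6], 0.86), ([331.2, 222.2], 0.56)]
scene screwdriver_tip [([284.5, 299.1], 0.85)]
side cover_tab [([269.2, 256.6], 0.7)]
side screwdriver_handle [([302.6, 149.6], 0.54)]
side screwdriver_tip [([343.8, 186.8], 0.56)]
wrist cover_tab [([279.3, 245.0], 0.9)]
wrist screwdriver_handle []
wrist screwdriver_tip []
```

View pics/wrist1.png

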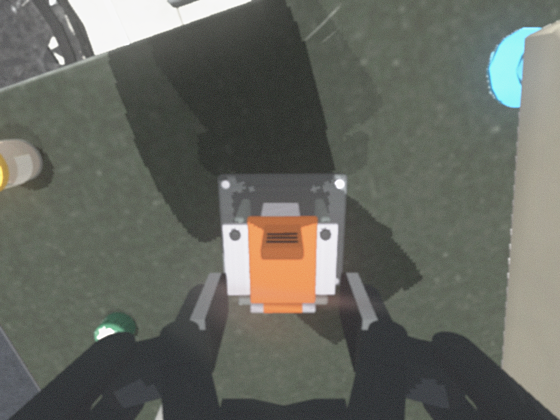

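View pics/side1.png

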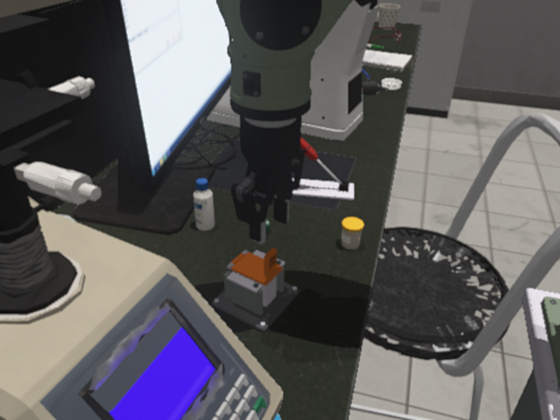

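Run:
```python
from h import *
np.set_printoptions(precision=4,suppress=True)
W,S,D=[arm.calibration(n) for n in("wrist","scene","side")]
print(onz(W,(282,245),.094),onz(W,(282.5,235),.106))
print(tri([(W,(281,245)),(S,(223.3,176.5)),(D,(270,256.6))]))
a,b=onz(W,(219,175),.008),onz(W,(346,175),.008);print(a,b)
m=(a+b)/2;d=(a-b)[:2];print(np.linalg.norm(d),np.arctan2(d[1],d[0]),m)
a,b=onz(W,(248,217),.066),onz(W,(317,217),.066);print(a,b);d=(a-b)[:2];print(np.linalg.norm(d),np.arctan2(d[1],d[0]),(a+b)/2)
a,b=onz(W,(250,308),.066),onz(W,(314,308),.066);print((a+b)/2)
im=cv2.imread('pics/wrist1.png')[150:330,190:370];cv2.imwrite('pics/w1z.png',cv2.resize(im,None,fx=3.3,fy=3.3,interpolation=2))
```

```text
[0.5378 0.0045 0.094 ] [0.5274 0.008  0.106 ]
(array([0.5361, 0.0027, 0.0955]), array([0.0017, 0.0025, 0.0022]))
[ 0.5007 -0.0367  0.008 ] [0.53   0.0596 0.008 ]
0.10063421263816787 -1.8657219825849247 [0.5154 0.0114 0.008 ]
[ 0.5239 -0.0145  0.066 ] [0.5369 0.0285 0.066 ]
0.04492116678997582 -1.8656502325227926 [0.5304 0.007  0.066 ]
[ 0.5957 -0.0132  0.066 ]
```

View pics/w1z.png

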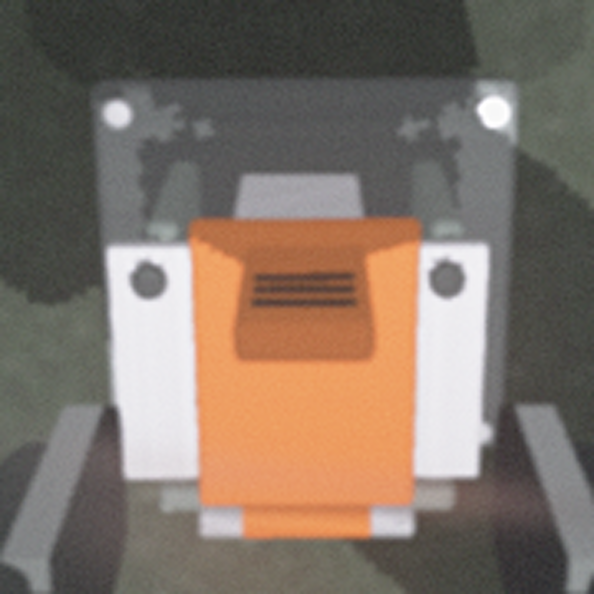

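>>> arm_command --pt "0 0 0 20 0 0 45" --pt "0 0 0 40 0 0 45" --pt "0 0 0 55 0 0 45" --pt "0 0 0 63 0 0 45" --pt "0 0 0 63 0 0 45" --pt "0 0 0 63 0 0 18" --pt "0 0 0 63 0 0 18" --pt "0 0 0 63 0 0 18" --pt "0 0 0 63 0 0 18" --pt "0 0 0 63 0 0 18"

```text
time_s: 3.93
position: [0.5382, 0.004, 0.0791]
ee_rot: [0.104, 0.699, -0.104, 0.7]
force: [-3.8, -4.7, 7.9]
grip_width: 0.0232
```

Run:
```python
from h import *
np.set_printoptions(precision=1,suppress=True)
s=arm.read_state();print(s['time_s'],s['position'].round(4),s['force'],s['grip_width'])
r=67.1;a0=np.radians(153.4)
for t in np.linspace(0,1.68,22)[1:]:
    f=.2*t/1.68;a=a0-t
    dx=r*(np.cos(a)-np.cos(a0));dz=r*(np.sin(a)-np.sin(a0))
    print(f"[0, {-f:.2f}, 0, {-dz+18.7*(np.cos(f)-1):.1f}, 0, {dx+18.7*np.sin(f):.1f}, 18],  t={t:.2f}")
```

```text
3.9333 [0.5 0.  0.1] [-3.8 -4.7  7.9] 0.023243232070531805
[0, -0.01, 0, -4.7, 0, 2.8, 18],  t=0.08
[0, -0.02, 0, -9.2, 0, 5.9, 18],  t=0.16
[0, -0.03, 0, -13.4, 0, 9.4, 18],  t=0.24
[0, -0.04, 0, -17.4, 0, 13.2, 18],  t=0.32
[0, -0.05, 0, -21.0, 0, 17.3, 18],  t=0.40
[0, -0.06, 0, -24.3, 0, 21.7, 18],  t=0.48
[0, -0.07, 0, -27.3, 0, 26.4, 18],  t=0.56
[0, -0.08, 0, -29.9, 0, 31.2, 18],  t=0.64
[0, -0.09, 0, -32.2, 0, 36.3, 18],  t=0.72
[0, -0.10, 0, -34.0, 0, 41.5, 18],  t=0.80
[0, -0.10, 0, -35.4, 0, 46.9, 18],  t=0.88
[0, -0.11, 0, -36.5, 0, 52.3, 18],  t=0.96
[0, -0.12, 0, -37.1, 0, 57.8, 18],  t=1.04
[0, -0.13, 0, -37.2, 0, 63.4, 18],  t=1.12
[0, -0.14, 0, -37.0, 0, 68.9, 18],  t=1.20
[0, -0.15, 0, -36.3, 0, 74.4, 18],  t=1.28
[0, -0.16, 0, -35.2, 0, 79.8, 18],  t=1.36
[0, -0.17, 0, -33.6, 0, 85.2, 18],  t=1.44
[0, -0.18, 0, -31.7, 0, 90.3, 18],  t=1.52
[0, -0.19, 0, -29.4, 0, 95.3, 18],  t=1.60
[0, -0.20, 0, -26.7, 0, 100.1, 18],  t=1.68
```

>>> arm_command --pt "0 -0.01 0 -4.7 0 2.8 18" --pt "0 -0.02 0 -9.2 0 5.9 18" --pt "0 -0.03 0 -13.4 0 9.4 18" --pt "0 -0.04 0 -17.4 0 13.2 18" --pt "0 -0.05 0 -21.0 0 17.3 18" --pt "0 -0.06 0 -24.3 0 21.7 18" --pt "0 -0.07 0 -27.3 0 26.4 18" --pt "0 -0.08 0 -29.9 0 31.2 18" --pt "0 -0.09 0 -32.2 0 36.3 18" --pt "0 -0.1 0 -34.0 0 41.5 18"

```text
time_s: 4.77
position: [0.5778, -0.0079, 0.1129]
ee_rot: [0.098, 0.664, -0.109, 0.734]
force: [-4.0, -3.4, -0.6]
grip_width: 0.0233
```

Run:
```python
from h import *
im=arm.capture("side"); cv2.imwrite(f"pics/side2.png",cv2.resize(im[150:350,160:380,::-1],None,fx=3,fy=3))
```

```text
(no output)
```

View pics/side2.png

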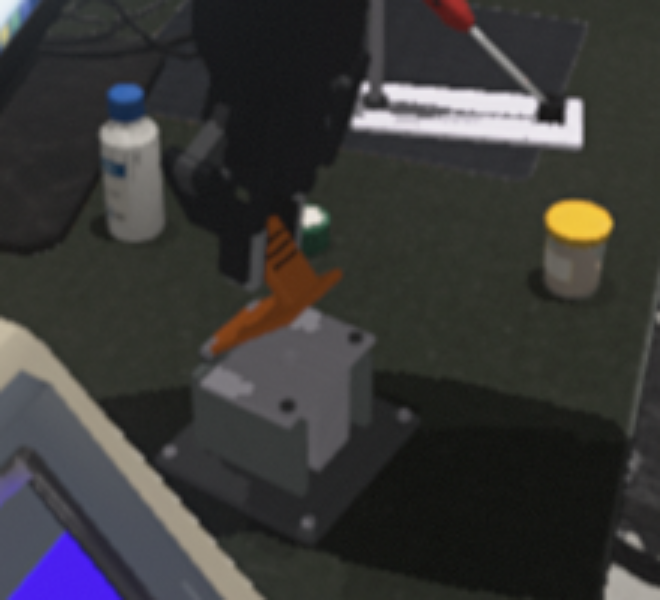

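>>> arm_command --pt "0 -0.01 0 -0.8 0 5.5 18" --pt "0 -0.02 0 -1.4 0 11 18" --pt "0 -0.03 0 -1.3 0 16.5 18" --pt "0 -0.04 0 -1.0 0 22.1 18" --pt "0 -0.05 0 -0.1 0 27.6 18" --pt "0 -0.06 0 1.0 0 33 18" --pt "0 -0.07 0 2.8 0 38.3 18" --pt "0 -0.08 0 4.8 0 43.4 18" --pt "0 -0.09 0 7.3 0 48.4 18" --pt "0 -0.1 0 9.9 0 53.1 18" --pt "0 -0.1 0 13.1 0 57.6 18" --pt "0 -0.1 0 15.5 0 60.4 18"

```text
time_s: 5.82
position: [0.638, -0.0259, 0.1041]
ee_rot: [0.093, 0.625, -0.114, 0.767]
force: [0.3, -5.9, 6.0]
grip_width: 0.023
```

Run:
```python
from h import *
print(arm.read_state()['joints'].round(2))
im=arm.capture("side"); cv2.imwrite(f"pics/side3.png",cv2.resize(im[150:350,160:380,::-1],None,fx=3,fy=3))
```

```text
[ 0.09  0.9  -0.25  1.61  0.56  0.52  0.75]
```

View pics/side3.png

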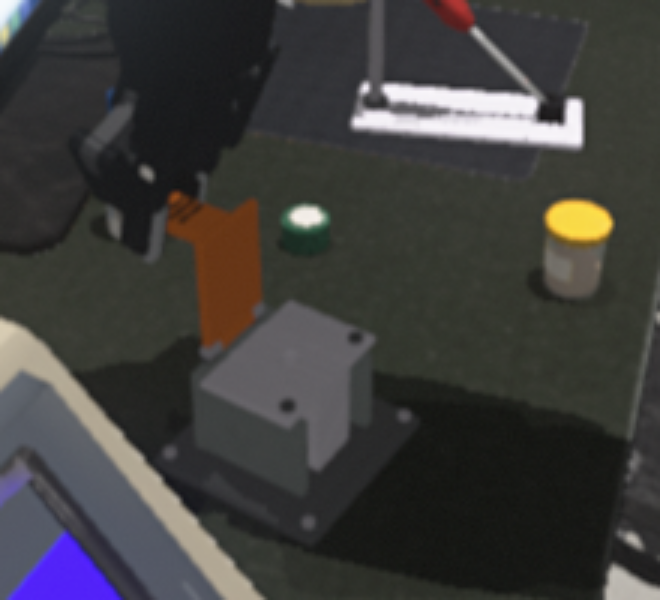

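>>> arm_command --pt "0 0 0 3.5 0 3.5 18" --pt "0 0 0 7 0 7 18" --pt "0 0 0 7 0 7 45" --pt "0 0 0 7 0 7 45" --pt "0 0 0 7 0 7 45" --pt "0 0 0 -10 0 7 45" --pt "0 0 0 -35 0 7 45" --pt "0 0 0 -70 0 5 45" --pt "0 0.1 0 -100 0 -20 45" --pt "0 0.2 0 -120 0 -40 45" --pt "0 0.2 0 -120 0 -60 45" --pt "0 0.2 0 -120 0 -60 45"

```text
time_s: 6.87
position: [0.5558, -0.0004, 0.2094]
ee_rot: [0.104, 0.7, -0.103, 0.699]
force: [-0.2, -0.1, -0.1]
grip_width: 0.045
```

Run:
```python
from h import *
np.set_printoptions(precision=4,suppress=True)
print(arm.read_state()['joints'].round(2))
for n in ["scene","side","wrist"]:
    im=arm.capture(n); cv2.imwrite(f"pics/{n}4.png",im[:,:,::-1])
c=arm.calibration("wrist")
for q in ["socket_top","cover_tab","screwdriver_handle","screwdriver_tip"]:
  for n in ["scene","side"]:
    r=arm.tip_of(q,n); print(n,q,[(x['uv'],round(x['score'],2)) for x in r[:2]])
C=np.array([.563,-.003]);y=-.295
u=np.array([np.cos(y),np.sin(y),0]);v=np.array([-u[1],u[0],0])
T=np.r_[C,.06]
print([proj(c,T+k*v) for k in(-.012,0,.012)])
p=proj(c,T).astype(int);im=cv2.imread('pics/wrist4.png')
z=im[max(0,p[1]-75):p[1]+75,p[0]-90:p[0]+90];print(p);cv2.imwrite('pics/w4z.png',cv2.resize(z,None,fx=4,fy=4,interpolation=2))
```

```text
[ 0.17  0.73 -0.43  1.58  0.36  0.91  0.89]
scene socket_top [([235.7, 191.5], 0.86)]
side socket_top [([256.2, 271.2], 0.95)]
scene cover_tab [([273.0, 166.9], 0.53), ([295.8, 236.3], 0.46)]
side cover_tab [([210.1, 222.9], 0.59)]
scene screwdriver_handle [([326.4, 230.2], 0.73)]
side screwdriver_handle [([302.8, 149.3], 0.69)]
scene screwdriver_tip [([283.6, 299.5], 0.81)]
side screwdriver_tip [([341.0, 186.7], 0.69)]
[array([268.3617, 204.386 ]), array([282.3236, 204.3937]), array([296.2856, 204.4014])]
[282 204]
```

View pics/w4z.png

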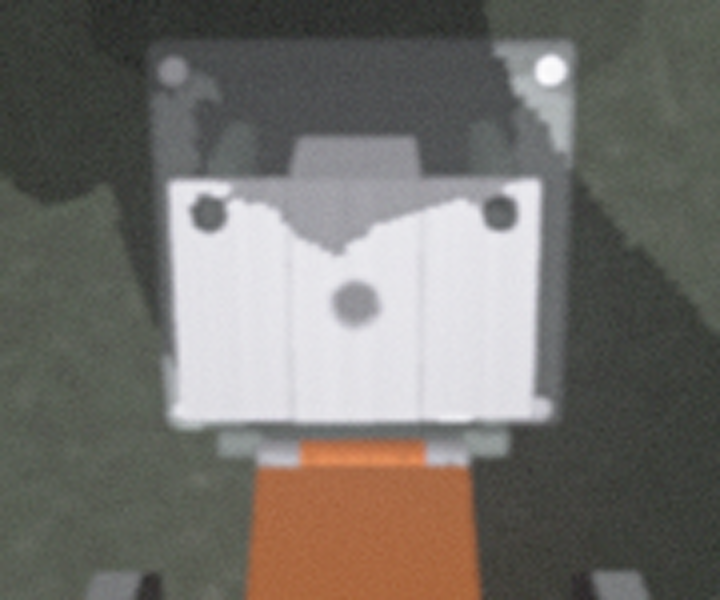

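View pics/side4.png

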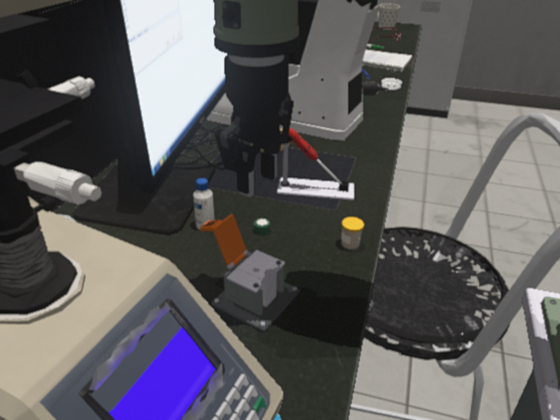

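View pics/wrist4.png

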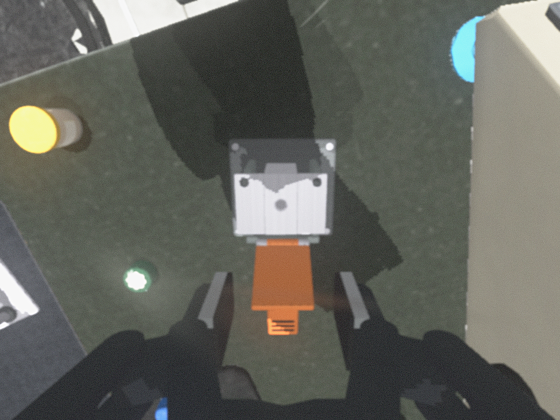

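Run:
```python
from h import *
np.set_printoptions(precision=4,suppress=True)
W,S,D=[arm.calibration(n) for n in("wrist","scene","side")]
print('hole',onz(W,(280.6,204.6),.06))
print(tri([(S,(325.5,230.5)),(D,(302.7,149.4))]),tri([(S,(283.5,299.2)),(D,(342,186.7))]))
im=cv2.imread('pics/side4.png')[110:210,260:370];cv2.imwrite('pics/s4z.png',cv2.resize(im,None,fx=6,fy=6,interpolation=2))
im=cv2.imread('pics/scene4.png')[200:320,250:370];cv2.imwrite('pics/c4z.png',cv2.resize(im,None,fx=5,fy=5,interpolation=2))
```

```text
hole [ 0.5623 -0.0045  0.06  ]
(array([ 0.5741, -0.3405,  0.1002]), array([0.0036, 0.0036])) (array([ 0.4867, -0.3613,  0.0119]), array([0.0012, 0.0012]))
```

View pics/s4z.png

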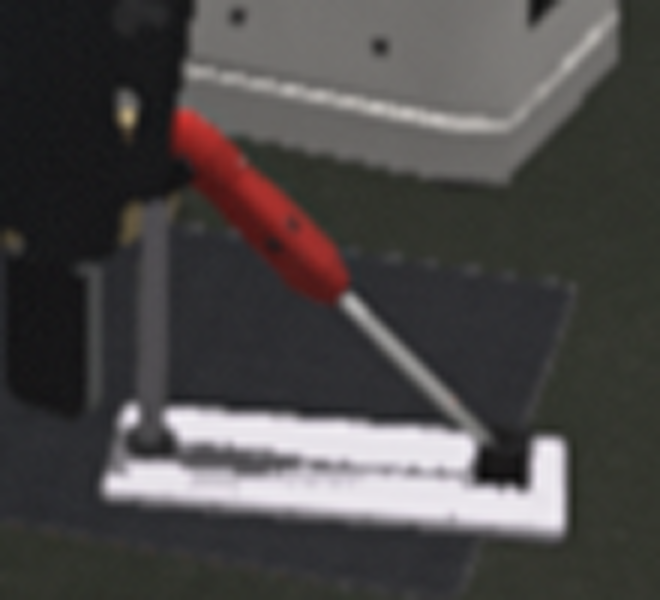

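View pics/c4z.png

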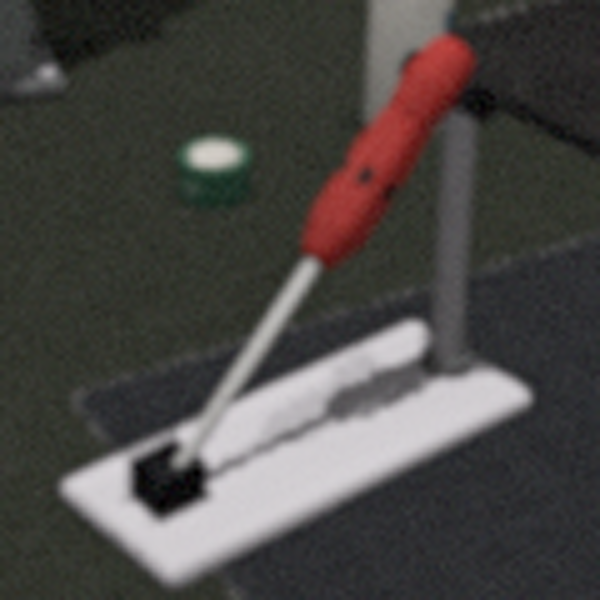

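Run:
```python
from h import *
np.set_printoptions(precision=4,suppress=True)
ps=.21
print(go([.57,-.342,.23],tool([0,0,-1],[-np.sin(ps),np.cos(ps),0])))
```

```text
[  -0.505   -0.      -0.     -21.558 -322.434  110.616]
```

>>> arm_command --pt "-0.505 0 0 -21.6 -322.4 110.6 60" --pt "-0.505 0 0 -21.6 -322.4 110.6 60" --pt "-0.505 0 0 -21.6 -322.4 110.6 60" --pt "-0.505 0 0 -21.6 -322.4 110.6 60" --pt "-0.505 0 0 -21.6 -322.4 110.6 60" --pt "-0.505 0 0 -21.6 -322.4 110.6 60" --pt "-0.505 0 0 -21.6 -322.4 110.6 60" --pt "-0.505 0 0 -21.6 -322.4 110.6 60" --pt "-0.505 0 0 -21.6 -322.4 110.6 60" --pt "-0.505 0 0 -21.6 -322.4 110.6 60" --pt "-0.505 0 0 -21.6 -322.4 110.6 60" --pt "-0.505 0 0 -21.6 -322.4 110.6 60"

```text
time_s: 8.42
position: [0.5702, -0.3409, 0.2301]
ee_rot: [-0.074, 0.703, 0.075, 0.703]
force: [0.5, 0.4, -0.3]
grip_width: 0.06
```

Run:
```python
from h import *
np.set_printoptions(precision=4,suppress=True)
s=arm.read_state();print(s['joints'].round(2),s['position'])
for n in ["scene","side","wrist"]:
    c=arm.calibration(n);im=arm.capture(n); cv2.imwrite(f"pics/{n}5.png",im[:,:,::-1])
    for q in ["rest","screwdriver_handle","screwdriver_tip"]:
        r=arm.tip_of(q,n); print(n,q,[(x['uv'],round(x['score'],2)) for x in r[:2]])
```

```text
[ 0.72  0.91 -0.62  1.09  0.5   1.28  1.94] [ 0.5702 -0.3409  0.2301]
scene rest [([309.2, 291.9], 0.79)]
scene screwdriver_handle [([325.1, 228.0], 0.94)]
scene screwdriver_tip [([282.5, 301.3], 0.57)]
side rest [([312.3, 186.9], 0.94)]
side screwdriver_handle [([300.9, 148.3], 0.76)]
side screwdriver_tip [([343.6, 185.6], 0.55)]
wrist rest []
wrist screwdriver_handle [([279.6, 211.4], 0.73)]
wrist screwdriver_tip [([288.2, 96.1], 0.8)]
```

View pics/wrist5.png

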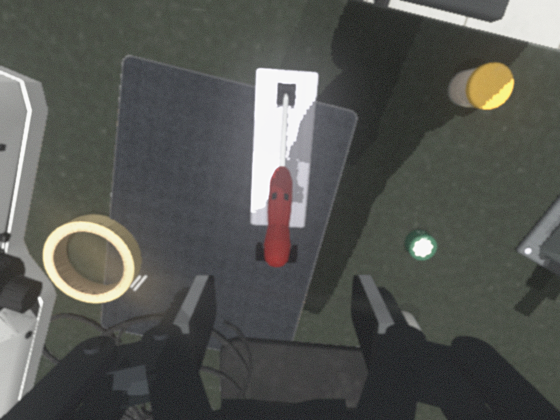

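View pics/side5.png

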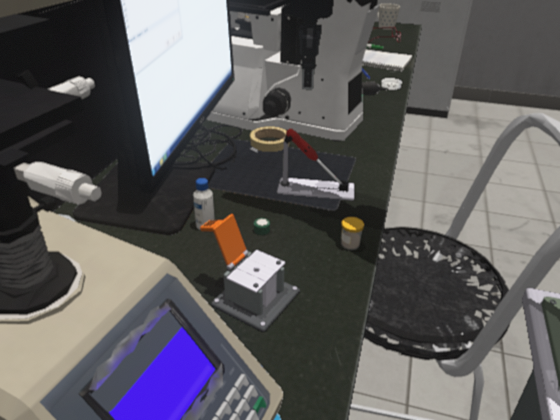

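Run:
```python
from h import *
np.set_printoptions(precision=4,suppress=True)
W,S,D=[arm.calibration(n) for n in("wrist","scene","side")]
h,e1=tri([(W,(280,211)),(S,(325.3,229)),(D,(301.5,148.5))])
t,e2=tri([(W,(287,96)),(S,(283.3,299.5)),(D,(343,186.3))])
print(h,e1,t,e2,h-t,np.arctan2(*(h-t)[[1,0]]))
q=[onz(W,p,.008) for p in[(257,69),(318,72),(305,226),(250,224)]];print(np.array(q))
f=(q[0]+q[1])/2;b=(q[2]+q[3])/2;print((f+b)/2,np.arctan2(b[1]-f[1],b[0]-f[0]),np.linalg.norm(b-f),np.linalg.norm(q[0]-q[1]))
# pocket & fork centre
pk,fk=onz(W,(286,94),.032),onz(W,(277,253),.115);print(pk,fk,np.arctan2(*(fk-pk)[[1,0]]))
print('blade/handle junction',onz(W,(282,168),.012+.0608+.007))
for r in range(60,280,20):pass
m=arm.masks_of("screwdriver_handle","wrist")
if m:
    ys,xs=np.nonzero(m[0]['pixels']);print(m[0]['box'],m[0]['score'])
```

```text
[ 0.5752 -0.3412  0.1022] [0.0019 0.0033 0.0032] [ 0.4863 -0.3585  0.0124] [0.0034 0.0029 0.0028] [0.0889 0.0173 0.0898] 0.1920255602038027
[[ 0.4696 -0.3886  0.008 ]
 [ 0.4601 -0.3309  0.008 ]
 [ 0.6154 -0.3074  0.008 ]
 [ 0.6257 -0.3668  0.008 ]]
[ 0.5427 -0.3484  0.008 ] 0.1442922140440386 0.15735847049200227 0.058412902177105354
[ 0.4862 -0.3568  0.032 ] [ 0.6058 -0.3389  0.115 ] 0.14838269896284143
blade/handle junction [ 0.5447 -0.348   0.0798]
[263.4, 92.5, 31.5, 173.8] 0.74
```

Run:
```python
from h import *
np.set_printoptions(precision=4,suppress=True)
ps=.148
print(go([.568,-.3446,.0755],tool([0,0,-1],[-np.sin(ps),np.cos(ps),0])))
```

```text
[  0.062  -0.     -0.    154.645  -2.165  -2.392]
```

>>> arm_command --pt "0.03 0 0 30 -2 -2.4 60" --pt "0.06 0 0 65 -2 -2.4 60" --pt "0.062 0 0 100 -2 -2.4 60" --pt "0.062 0 0 130 -2 -2.4 60" --pt "0.062 0 0 147 -2 -2.4 60" --pt "0.062 0 0 154 -2 -2.4 60" --pt "0.062 0 0 154.5 -2 -2.4 60" --pt "0.062 0 0 154.5 -2 -2.4 40" --pt "0.062 0 0 154.5 -2 -2.4 30"

```text
time_s: 9.82
position: [0.5686, -0.3447, 0.0772]
ee_rot: [-0.053, 0.705, 0.052, 0.706]
force: [0.2, 0.4, -0.2]
grip_width: 0.0366
```

Run:
```python
from h import *
print(arm.read_state()['joints'].round(2))
im=arm.capture("side"); cv2.imwrite(f"pics/side6.png",cv2.resize(im[80:230,220:400,::-1],None,fx=4,fy=4))
im=arm.capture("scene"); cv2.imwrite(f"pics/scene6.png",cv2.resize(im[180:320,250:400,::-1],None,fx=4,fy=4))
```

```text
[ 0.72  1.07 -0.54  1.26  0.59  0.96  1.79]
```

View pics/side6.png

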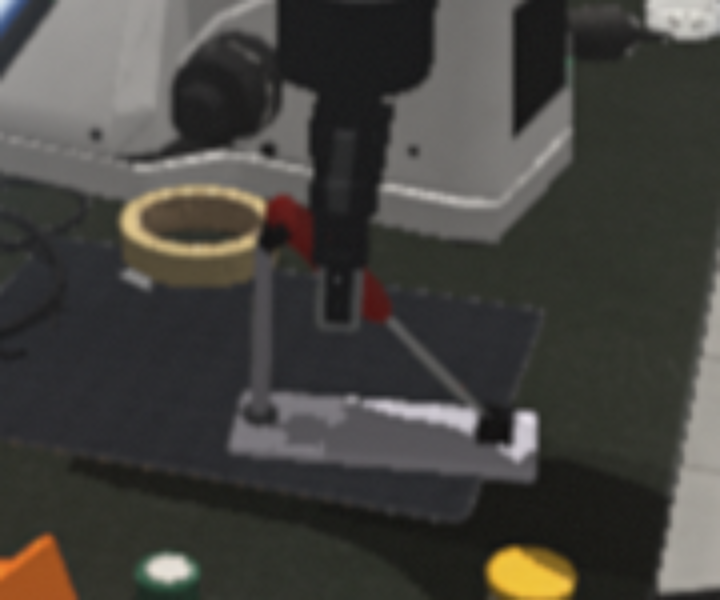

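View pics/scene6.png

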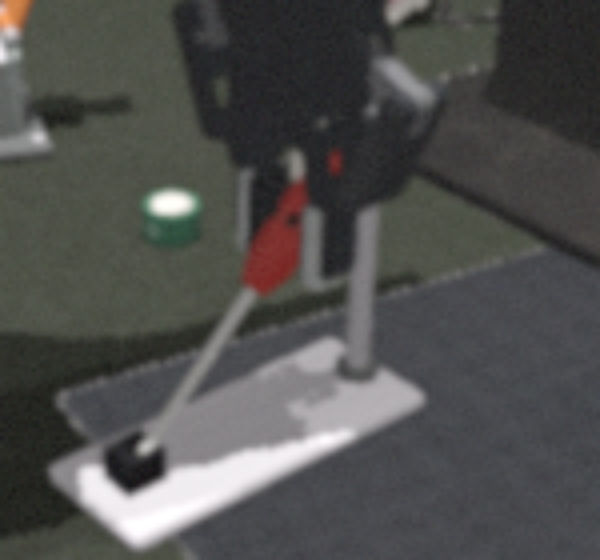

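>>> arm_command --pt "0 0 0 0 0 0 15" --pt "0 0 0 0 0 0 15" --pt "0 0 0 0 0 0 15" --pt "0 0 0 0 0 0 15" --pt "0 0 0 -4 0 0 15" --pt "0 0 0 -10 0 0 15" --pt "0 0 0 -20 0 0 15" --pt "0 0 0 -35 0 0 15" --pt "0 0 0 -60 0 0 15" --pt "0 0 0 -90 0 0 15" --pt "0 0 0 -120 0 0 15" --pt "0 0 0 -120 0 0 15" --grip_force 60

```text
time_s: 10.92
position: [0.5697, -0.3448, 0.2022]
ee_rot: [-0.053, 0.703, 0.051, 0.708]
force: [0.8, -0.0, 0.0]
grip_width: 0.0187
```

Run:
```python
from h import *
print(arm.read_state()['joints'].round(2))
im=arm.capture("side"); cv2.imwrite(f"pics/side7.png",cv2.resize(im[30:230,220:400,::-1],None,fx=3,fy=3))
```

```text
[ 0.73  0.93 -0.6   1.14  0.5   1.2   1.87]
```

View pics/side7.png

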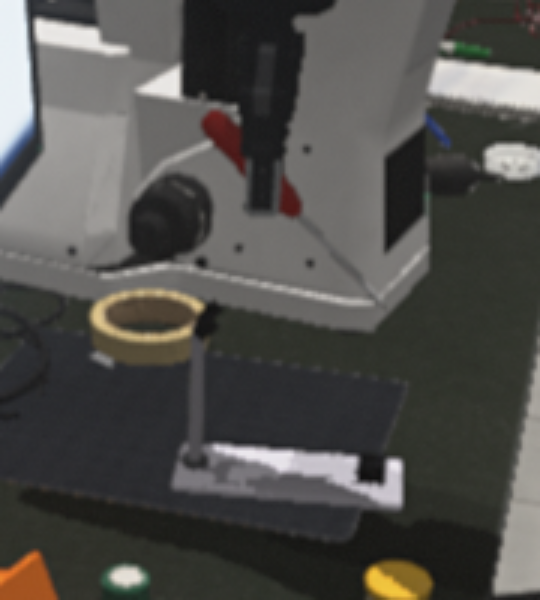

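```bash
cat >> h.py <<'E'
def upright(G,phi,tilt=np.pi/4):
    a=np.array([np.sin(tilt)*np.cos(phi),np.sin(tilt)*np.sin(phi),-np.cos(tilt)])
    Rt=tool(a,[-np.sin(phi),np.cos(phi),0]); return np.array(G)+.0187*a,Rt
E
python3 - <<'E'
from h import *
np.set_printoptions(precision=4,suppress=True)
for ph in(.15,.5,.8):
    print(ph,go(*upright([.54,-.15,.24],ph)),go(*upright([.5623,-.0045,.225],ph)))
E
```

```text
0.15 [ -0.001  -0.781   0.003 -27.947 196.803  13.381] [ -0.001  -0.781   0.003 -13.162 337.467  56.827]
0.5 [ -0.332  -0.774   0.141 -27.963 201.335  12.57 ] [ -0.332  -0.774   0.141 -13.177 341.999  56.016]
0.8 [ -0.616  -0.754   0.26  -27.979 204.799  10.668] [ -0.616  -0.754   0.26  -13.194 345.464  54.114]
```

>>> arm_command --pt "-0.03 -0.08 0.015 -8 25 2 15" --pt "-0.07 -0.15 0.03 -14 50 4 15" --pt "-0.1 -0.23 0.045 -20 75 6 15" --pt "-0.13 -0.31 0.055 -24 100 8 15" --pt "-0.17 -0.39 0.07 -26 125 10 15" --pt "-0.2 -0.46 0.085 -28 150 12 15" --pt "-0.23 -0.54 0.1 -28 170 12 15" --pt "-0.27 -0.62 0.11 -28 190 12.5 15" --pt "-0.3 -0.7 0.13 -28 200 12.5 15" --pt "-0.332 -0.774 0.141 -28 201 12.5 15" --pt "-0.332 -0.774 0.141 -28 201 12.5 15" --pt "-0.332 -0.774 0.141 -28 201 12.5 15"

```text
time_s: 11.97
position: [0.5521, -0.147, 0.2259]
ee_rot: [-0.092, 0.374, 0.23, 0.894]
force: [0.8, 0.3, 0.3]
grip_width: 0.0184
```

Run:
```python
from h import *
np.set_printoptions(precision=4,suppress=True)
s=arm.read_state();print(s['joints'].round(2),s['position']);Q=R.from_quat(s['ee_rot']);print(Q.as_matrix(),'axis nominal',Q.apply([-.7071,0,.7071]))
for n in ["scene","side"]:
    im=arm.capture(n); cv2.imwrite(f"pics/{n}8.png",im[:,:,::-1])
```

```text
[ 1.03  0.83 -0.92  2.05  0.6   0.    1.94] [ 0.5521 -0.147   0.2259]
[[ 0.6145 -0.4793  0.6266]
 [ 0.3424  0.8776  0.3356]
 [-0.7108  0.0083  0.7034]] axis nominal [ 0.0086 -0.0048  0.9999]
```

View pics/side8.png

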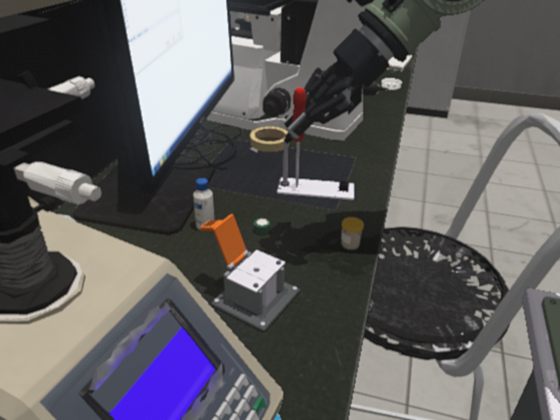

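View pics/scene8.png

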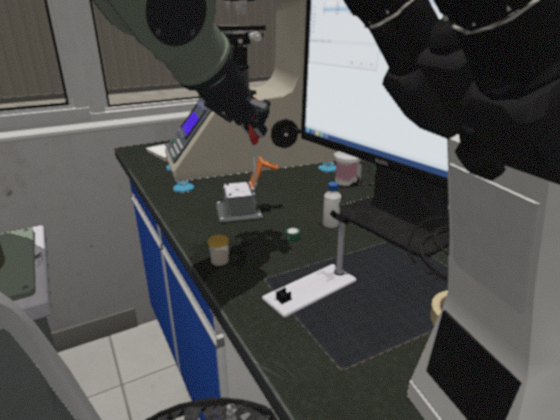

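Run:
```python
from h import *
np.set_printoptions(precision=4,suppress=True)
s=arm.read_state();print(s['joints'])
for ph in(.7,.9,1.1,1.3):
    print(ph,go(*upright([.54,-.15,.245],ph)),go(*upright([.5623,-.0045,.23],ph)))
```

```text
[ 1.0288  0.8289 -0.9165  2.0508  0.5985  0.0004  1.9439]
0.7 [-0.145 -0.004  0.136 -3.639  5.49   3.274] [ -0.145  -0.004   0.136  70.53  122.262  55.769]
0.9 [-0.287 -0.003  0.277 -4.174  8.013  2.712] [ -0.287  -0.003   0.277  69.995 124.785  55.207]
1.1 [-0.428 -0.002  0.418 -5.053 10.332  1.805] [ -0.428  -0.002   0.418  69.116 127.104  54.3  ]
1.3 [-0.57  -0.002  0.559 -6.239 12.353  0.59 ] [ -0.57   -0.002   0.559  67.93  129.126  53.086]
```

>>> arm_command --pt "-0.07 0 0.065 -2 3 2 15" --pt "-0.14 0 0.136 -3.6 5.5 3 15" --pt "-0.21 0 0.2 -4 7 3 15" --pt "-0.287 0 0.277 -4 8 2.7 15" --pt "-0.36 0 0.35 -4.6 9 2.2 15" --pt "-0.428 0 0.418 -5 10 1.8 15" --pt "-0.428 0 0.418 -5 10 1.8 15"

```text
time_s: 12.65
position: [0.5465, -0.1383, 0.2309]
ee_rot: [-0.2, 0.327, 0.485, 0.786]
force: [1.4, 0.4, -0.9]
grip_width: 0.0183
```

Run:
```python
from h import *
np.set_printoptions(precision=4,suppress=True)
s=arm.read_state();print(s['time_s'],s['joints'],s['position'])
Q=R.from_quat(s['ee_rot']);print(Q.apply([-.7071,0,.7071]),np.arctan2(*Q.apply([1,0,0])[[1,0]]))
```

```text
12.65 [ 1.1545  1.1976 -1.4721  1.6329  0.6008  0.8882  2.4856] [ 0.5465 -0.1383  0.2309]
[ 0.0035 -0.0007  1.    ] 1.1086690744172163
```

Run:
```python
from h import *
np.set_printoptions(precision=4,suppress=True)
for ph in(.8,1.0,1.1):
    print(ph,go(*upright([.551,-.08,.245],ph)),go(*upright([.5623,-.0045,.225],ph)))
```

```text
0.8 [ 0.214 -0.001 -0.218 46.487 18.179 47.8  ] [  0.214  -0.001  -0.218 111.943  41.905  84.956]
1.0 [ 0.072 -0.001 -0.077 46.874 20.764 48.175] [  0.072  -0.001  -0.077 112.329  44.489  85.331]
1.1 [ 0.001 -0.001 -0.006 46.928 22.084 48.223] [  0.001  -0.001  -0.006 112.384  45.809  85.38 ]
```

>>> arm_command --pt "0.01 0 -0.01 11 5 12 15" --pt "0.03 0 -0.03 23 10 24 15" --pt "0.05 0 -0.05 35 15 36 15" --pt "0.07 0 -0.075 47 21 48 15" --pt "0.07 0 -0.075 47 21 48 15"

```text
time_s: 13.07
position: [0.5566, -0.0651, 0.2329]
ee_rot: [-0.185, 0.336, 0.442, 0.811]
force: [-0.1, 1.8, 0.1]
grip_width: 0.0186
```

Run:
```python
from h import *
np.set_printoptions(precision=4,suppress=True)
s=arm.read_state();print(s['time_s'],s['joints'],s['position'])
Q=R.from_quat(s['ee_rot']);print(Q.apply([-.7071,0,.7071]),np.arctan2(*Q.apply([1,0,0])[[1,0]]))
for ph in(.8,1.0,):
    print(ph,go(*upright([.5623,-.0045,.225],ph)))
```

```text
13.0667 [ 1.0564  1.081  -1.3591  1.8322  0.6695  0.5607  2.2207] [ 0.5566 -0.0651  0.2329]
[-0.0013  0.0039  1.    ] 0.9958704073012822
0.8 [ 0.143 -0.002 -0.138 62.202 25.46  32.641]
1.0 [ 0.002 -0.003  0.003 62.38  28.087 32.832]
```

>>> arm_command --pt "0 0 0 16 7 8 15" --pt "0 0 0 32 14 16 15" --pt "0 0 0 48 21 25 15" --pt "0 0 0 62 28 33 15" --pt "0 0 0 62 28 33 15" --pt "0 0 0 62 28 33 15"

```text
time_s: 13.57
position: [0.5698, 0.0033, 0.2114]
ee_rot: [-0.185, 0.337, 0.442, 0.811]
force: [0.1, 0.1, -1.1]
grip_width: 0.0184
```

Run:
```python
from h import *
np.set_printoptions(precision=4,suppress=True)
s=arm.read_state();print(s['time_s'],s['joints'],s['position'],s['force'])
Q=R.from_quat(s['ee_rot']);print(Q.apply([-.7071,0,.7071]),s['position']-.0187*Q.apply([1,0,0]))
for n in ["scene","side","wrist"]:
    im=arm.capture(n); cv2.imwrite(f"pics/{n}9.png",im[:,:,::-1])
    for q in ["screwdriver_handle","screwdriver_tip"]:
        r=arm.tip_of(q,n); print(n,q,[(x['uv'],round(x['score'],2)) for x in r[:2]])
    c=arm.calibration(n);p=proj(c,[.5623,-.0045,.12]).astype(int)
    z=im[max(0,p[1]-75):p[1]+75,max(0,p[0]-90):p[0]+90,::-1];print(max(0,p[0]-90),max(0,p[1]-75));cv2.imwrite(f'pics/{n}9z.png',cv2.resize(z,None,fx=4,fy=4,interpolation=2))
```

```text
13.5667 [ 0.8908  1.0314 -1.2111  1.9133  0.7377  0.3462  2.073 ] [0.5698 0.0033 0.2114] [ 0.0977  0.0831 -1.0591]
[-0.0006  0.0039  1.    ] [ 0.5626 -0.0077  0.2246]
scene screwdriver_handle [([232.1, 113.0], 0.78)]
scene screwdriver_tip [([234.0, 170.7], 0.57)]
145 89
side screwdriver_handle [([256.6, 167.8], 0.92)]
side screwdriver_tip [([204.3, 227.3], 0.32)]
164 163
wrist screwdriver_handle [([282.2, 339.6], 0.57)]
wrist screwdriver_tip [([283.0, 92.3], 0.9)]
198 42
```

View pics/side9z.png

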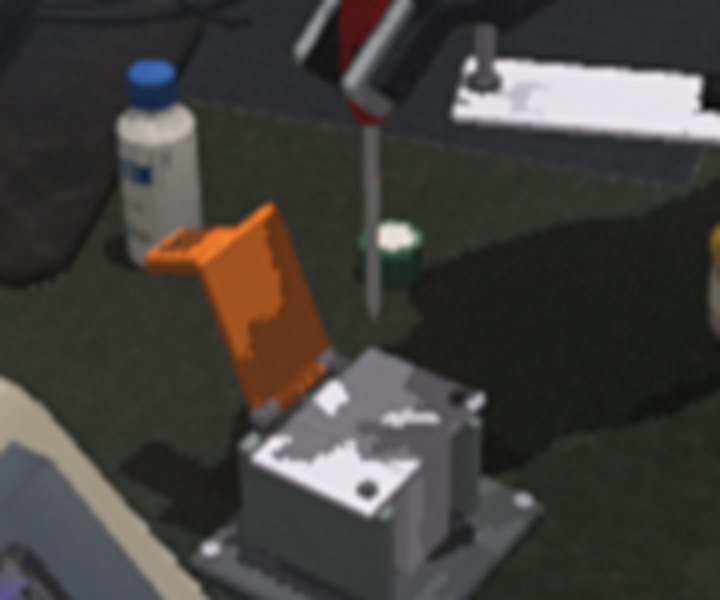

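View pics/scene9z.png

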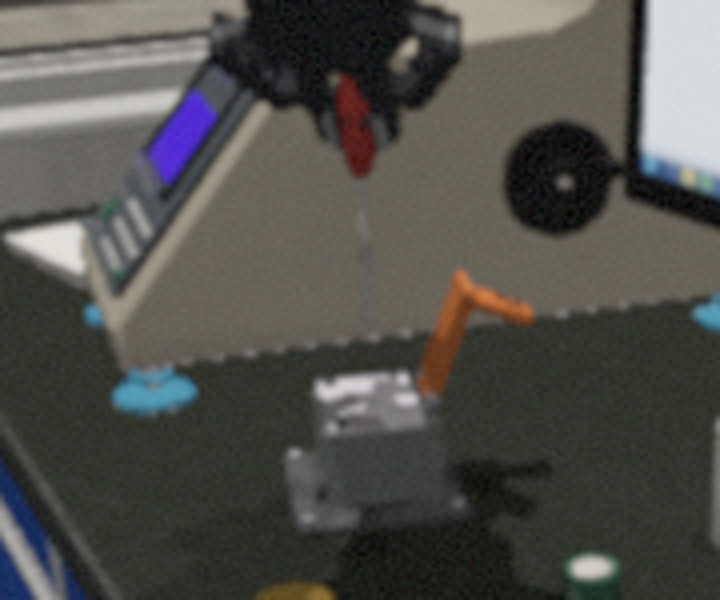

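View pics/wrist9.png

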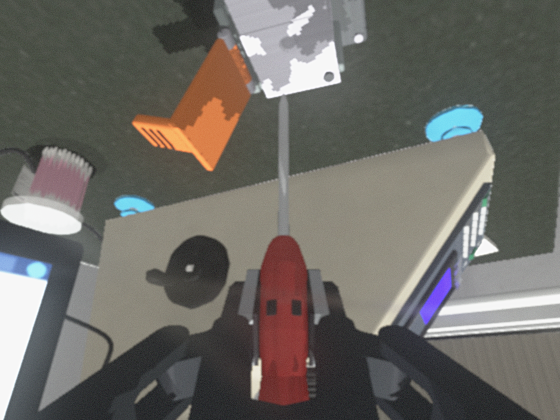

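Run:
```python
from h import *
np.set_printoptions(precision=4,suppress=True)
W,S,D=[arm.calibration(n) for n in("wrist","scene","side")]
j=tri([(W,(285,236)),(S,(234.9,133.1)),(D,(256.4,193.9))]);t=tri([(W,(283.3,95)),(S,(236.1,168.1)),(D,(257.1,241.9))])
print(j,t,j[0]-t[0],np.linalg.norm(j[0]-t[0]))
print('no wrist',tri([(S,(234.9,133.1)),(D,(256.4,193.9))]),tri([(S,(236.1,168.1)),(D,(257.1,241.9))]))
H=[.5623,-.0045,.06]
print(proj(S,H),proj(D,H),proj(W,H))
for n,f in(('side','pics/side5.png'),('scene','pics/scene5.png')):
    im=cv2.imread(f);p=proj(arm.calibration(n),H).astype(int);z=im[p[1]-35:p[1]+35,p[0]-40:p[0]+40];print(n,p-[40,35]);cv2.imwrite(f'pics/hole_{n}.png',cv2.resize(z,None,fx=8,fy=8,interpolation=2))
```

```text
(array([ 0.5613, -0.011 ,  0.1931]), array([0.0008, 0.0017, 0.0009])) (array([ 0.5608, -0.0107,  0.1112]), array([0.0012, 0.002 , 0.0014])) [ 0.0004 -0.0003  0.082 ] 0.08199476245687737
no wrist (array([ 0.5616, -0.0117,  0.193 ]), array([0.0013, 0.0013])) (array([ 0.5608, -0.0092,  0.1118]), array([0.0014, 0.0014]))
[236.5133 188.844 ] [254.8236 270.1245] [287.6862  43.2282]
side [214 235]
scene [196 153]
```

View pics/hole_side.png

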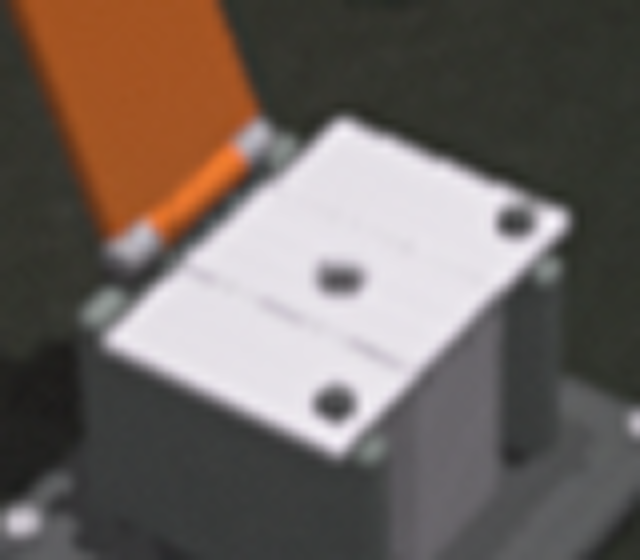

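View pics/hole_scene.png

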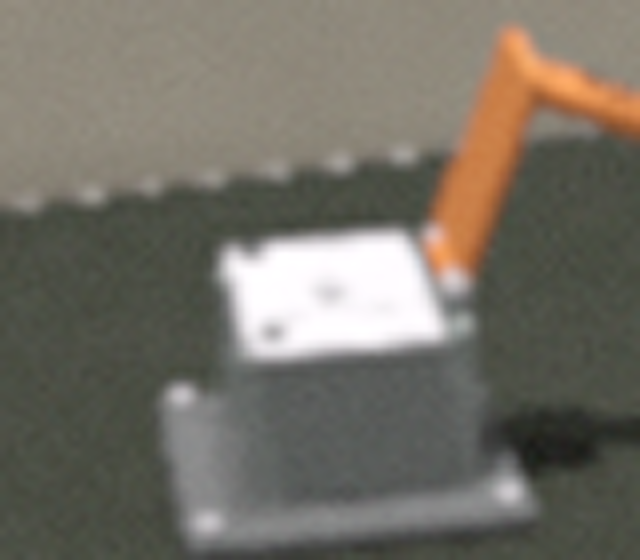

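Run:
```python
from h import *
np.set_printoptions(precision=4,suppress=True)
W,S,D=[arm.calibration(n) for n in("wrist","scene","side")]
print(tri([(S,(236.8,188.9)),(D,(256.1,269.6))]))
a=onz(S,(236.8,188.9),.06);b=onz(D,(256.1,269.6),.06);print(a,b)
# tip on same-height planes: use z=.108
print(onz(S,(236.1,168.1),.110),onz(D,(257.1,241.9),.110),onz(W,(283.3,95),.110))
s=arm.read_state();Q=R.from_quat(s['ee_rot']);G=s['position']-.0187*Q.apply([1,0,0]);print(G)
```

```text
(array([ 0.5615, -0.0064,  0.0603]), array([0.0007, 0.0007]))
[ 0.5627 -0.0052  0.06  ] [ 0.5608 -0.0062  0.06  ]
[ 0.5648 -0.0027  0.11  ] [ 0.5601 -0.0103  0.11  ] [ 0.5611 -0.0113  0.11  ]
[ 0.5625 -0.009   0.224 ]
```

```bash
cat >> h.py <<'E'
def rel(d,verb=True):
    Q=R.from_quat(arm.read_state()['ee_rot']);return np.round(Q.inv().apply(d),1)
E
python3 - <<'E'
from h import *
print(rel([.5,4,0]),rel([.5,4,-20]),rel([.5,4,-40]))
E
```

```text
[2.6 1.7 2.6] [ 16.7   1.8 -11.5] [ 30.9   1.8 -25.6]
```

>>> arm_command --pt "0 0 0 2.6 1.7 2.6 15" --pt "0 0 0 7 1.7 -1.8 15" --pt "0 0 0 12 1.8 -6.8 15" --pt "0 0 0 17 1.8 -11.5 15" --pt "0 0 0 22 1.8 -16.5 15" --pt "0 0 0 26.5 1.8 -21 15" --pt "0 0 0 29.5 1.8 -24 15" --pt "0 0 0 30.9 1.8 -25.6 15" --pt "0 0 0 30.9 1.8 -25.6 15" --pt "0 0 0 30.9 1.8 -25.6 15"

```text
time_s: 14.85
position: [0.5703, 0.0064, 0.1709]
ee_rot: [-0.185, 0.337, 0.442, 0.811]
force: [-0.4, -0.1, -0.1]
grip_width: 0.0183
```

```bash
cat > look.py <<'E'
from h import *
import sys
k=sys.argv[1]
np.set_printoptions(precision=4,suppress=True)
s=arm.read_state();print(s['time_s'],s['joints'],s['position'],s['force'],s['grip_width'])
Q=R.from_quat(s['ee_rot']);print(Q.apply([-.7071,0,.7071]),s['position']-.0187*Q.apply([1,0,0]))
out=[]
for n in ["scene","side","wrist"]:
    c=arm.calibration(n);im=arm.capture(n); cv2.imwrite(f"pics/{n}{k}.png",im[:,:,::-1])
    p=proj(c,[.5623,-.0045,.08]).astype(int)
    x0,y0=max(0,p[0]-40),max(0,p[1]-45)
    z=im[y0:y0+70,x0:x0+80,::-1];print(n,x0,y0);out.append(cv2.resize(z,(640,560),interpolation=2)); cv2.imwrite(f'pics/{n}{k}z.png',out[-1])
E
python3 look.py 10
```

```text
14.85 [ 0.8472  1.0679 -1.1063  1.9446  0.7975  0.2383  2.0581] [0.5703 0.0064 0.1709] [-0.4132 -0.0606 -0.0817] 0.018273490561453856
[-0.0003  0.003   1.    ] [ 0.5631 -0.0046  0.1842]
scene 196 135
side 214 214
wrist 244 66
```

View pics/side10z.png

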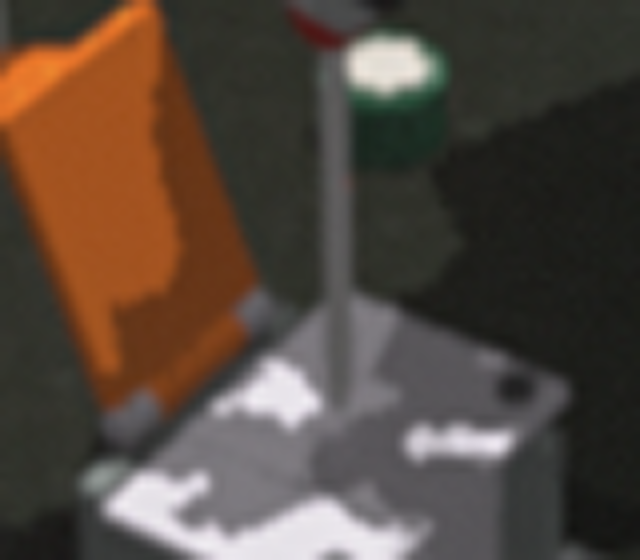

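View pics/scene10z.png

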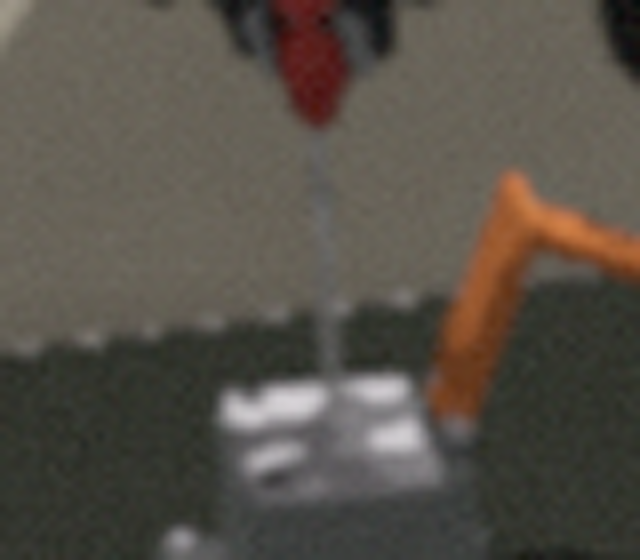

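View pics/wrist10z.png

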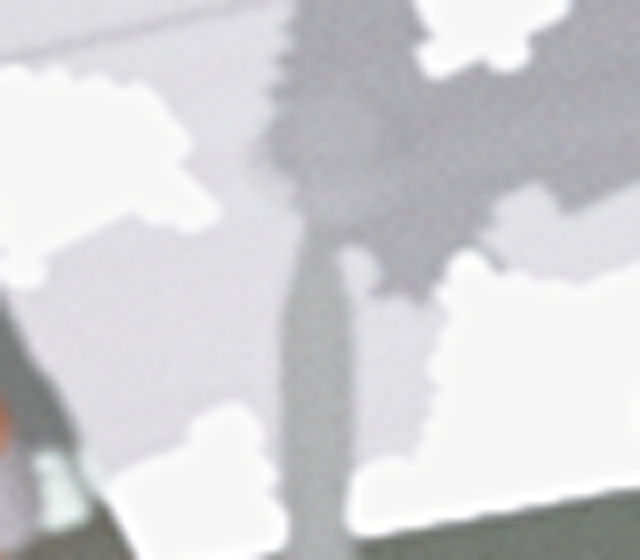

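Run:
```python
from h import *
np.set_printoptions(precision=4,suppress=True)
W,S,D=[arm.calibration(n) for n in("wrist","scene","side")]
print(tri([(S,(237,182)),(D,(256.1,264.4))]),tri([(W,(283.5,94.5)),(S,(237,182)),(D,(256.1,264.4))]))
H=np.array([.5615,-.0064,.0603])
for z in(0,.01,.02): print(proj(S,H+[0,0,z]),proj(D,H+[0,0,z]))
print(onz(W,(283.5,94.5),.068), onz(W,(244+330/8,66+135/8),.06))
```

```text
(array([ 0.5622, -0.0033,  0.0748]), array([0.003, 0.003])) (array([ 0.5618, -0.0062,  0.0732]), array([0.0028, 0.0045, 0.0027]))
[236.5191 189.0596] [255.719  269.2794]
[236.2991 185.0562] [255.6448 264.2047]
[236.0772 181.0183] [255.5696 259.0549]
[ 0.5627 -0.0054  0.068 ] [ 0.5614 -0.0055  0.06  ]
```

Run:
```python
from h import *
print(rel([-.5,0,0]),rel([-.5,0,-16]))
```

```text
[-0.2  0.4 -0.2] [ 11.1   0.5 -11.5]
```

>>> arm_command --pt "0 0 0 1.3 0.4 -1.7 15" --pt "0 0 0 3 0.4 -3.4 15" --pt "0 0 0 4.6 0.4 -5 15" --pt "0 0 0 6.2 0.4 -6.6 15" --pt "0 0 0 7.8 0.4 -8.2 15" --pt "0 0 0 9.4 0.5 -9.8 15" --pt "0 0 0 11 0.5 -11.5 15" --pt "0 0 0 11 0.5 -11.5 15"

```text
time_s: 15.67
position: [0.5694, 0.0063, 0.1544]
ee_rot: [-0.184, 0.337, 0.442, 0.811]
force: [-1.3, -0.3, -0.3]
grip_width: 0.0183
```

```bash
python3 look.py 11
```

```text
15.6667 [ 0.8316  1.0837 -1.0629  1.9551  0.8194  0.196   2.0562] [0.5694 0.0063 0.1544] [-1.2524 -0.3235 -0.3173] 0.018308982230549088
[0.0003 0.0031 1.    ] [ 0.5623 -0.0048  0.1677]
scene 196 135
side 214 214
wrist 243 91
```

View pics/side11z.png

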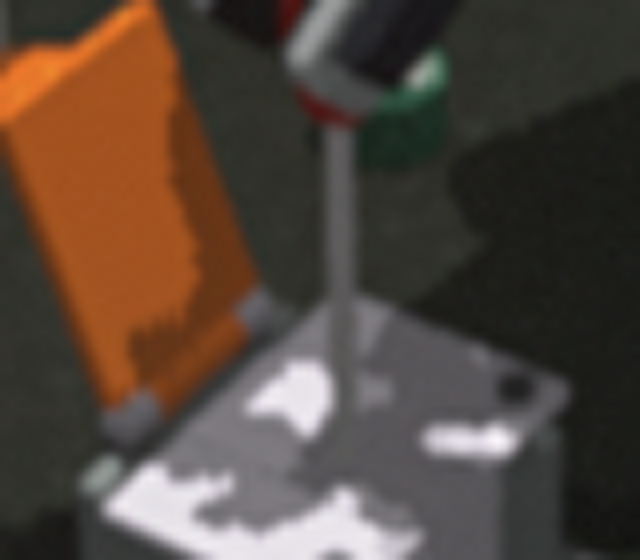

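View pics/wrist11z.png

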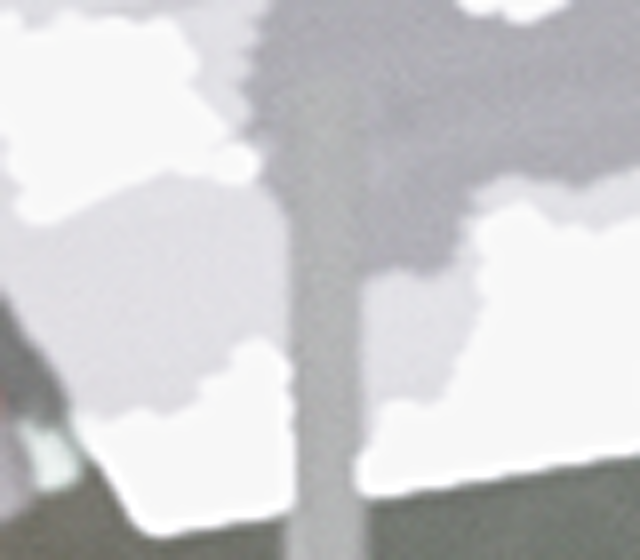

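>>> arm_command --pt "0 0 0 1.4 0 -1.4 15" --pt "0 0 0 2.8 0 -2.8 15" --pt "0 0 0 4.2 0 -4.2 15" --pt "0 0 0 5.7 0 -5.7 15" --pt "0 0 0 7.1 0 -7.1 15" --pt "0 0 0 8.5 0 -8.5 15" --pt "0 0 0 9.9 0 -9.9 15" --pt "0 0 0 11.3 0 -11.3 15" --pt "0 0 0 12.7 0 -12.7 15" --pt "0 0 0 14.1 0 -14.1 15" --pt "0 0 0 14.1 0 -14.1 15"

```text
time_s: 16.73
position: [0.5695, 0.0063, 0.1346]
ee_rot: [-0.184, 0.337, 0.442, 0.811]
force: [-1.2, 0.0, -1.4]
grip_width: 0.0183
```

```bash
python3 look.py 12
```

```text
16.7333 [ 0.8111  1.1041 -1.0098  1.9629  0.8435  0.1456  2.0564] [0.5695 0.0063 0.1346] [-1.181   0.0154 -1.3765] 0.018284964165222864
[0.0002 0.0031 1.    ] [ 0.5623 -0.0048  0.1478]
scene 196 135
side 214 214
wrist 243 123
```

View pics/side12z.png

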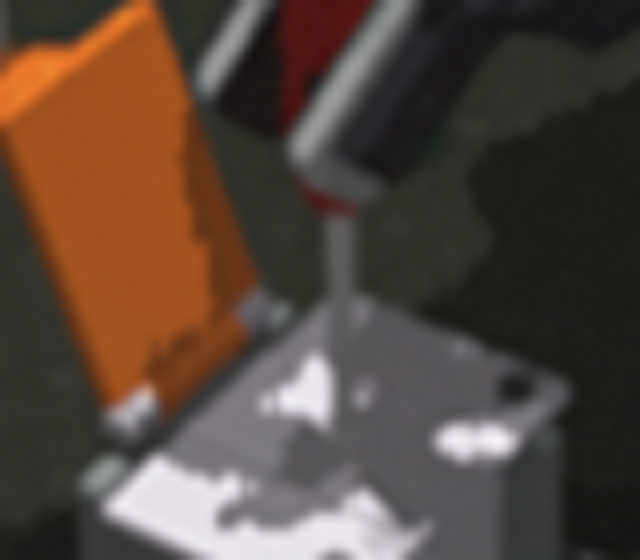

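>>> arm_command --pt "0 0 0 1.4 0 -1.4 15" --pt "0 0 0 2.8 0 -2.8 15" --pt "0 0 0 4.2 0 -4.2 15" --pt "0 0 0 5.7 0 -5.7 15" --pt "0 0 0 7.1 0 -7.1 15" --pt "0 0 0 8.5 0 -8.5 15" --pt "0 0 0 9.9 0 -9.9 15" --pt "0 0 0 11.3 0 -11.3 15" --pt "0 0 0 12.7 0 -12.7 15" --pt "0 0 0 13.6 0 -13.6 15" --pt "0 0 0 13.6 0 -13.6 15"

```text
time_s: 17.8
position: [0.5695, 0.0062, 0.1155]
ee_rot: [-0.185, 0.337, 0.442, 0.811]
force: [0.1, -0.0, 0.1]
grip_width: 0.0183
```

```bash
python3 look.py 13
```

```text
17.8 [ 0.7908  1.1248 -0.9586  1.9677  0.8654  0.0974  2.0575] [0.5695 0.0062 0.1155] [ 0.0655 -0.0101  0.1383] 0.01827783781258372
[0.0001 0.0031 1.    ] [ 0.5624 -0.0049  0.1287]
scene 196 135
side 214 214
wrist 243 157
```

View pics/side13z.png

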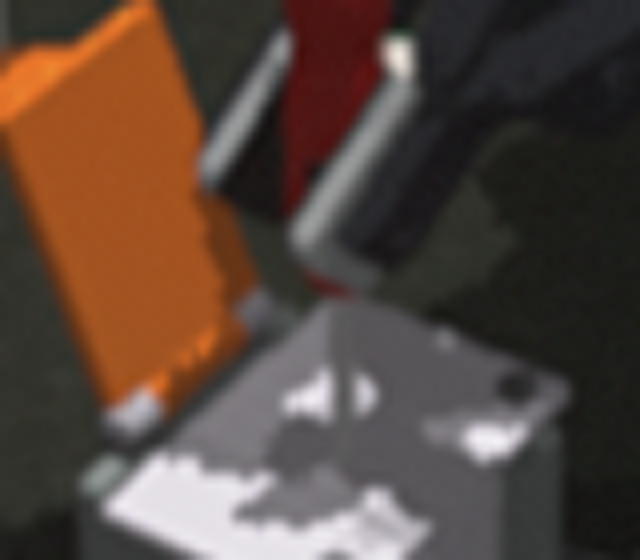

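>>> arm_command --pt "0 0 0 0.4 0 -0.4 15" --pt "0 0 0 0.8 0 -0.8 15" --pt "0 0 0 1.2 0 -1.2 15" --pt "0 0 0 1.6 0 -1.6 15" --pt "0 0 0 2 0 -2 15" --pt "0 0 0 2.4 0 -2.4 15" --pt "0 0 0 2.4 0 -2.4 15"

```text
time_s: 18.53
position: [0.5703, 0.0068, 0.1136]
ee_rot: [-0.185, 0.335, 0.442, 0.811]
force: [-1.8, -1.3, 14.7]
grip_width: 0.0185
```

>>> arm_command --pt "0 0 0 0.3 0 -0.3 15" --pt "0 0 0 0.6 0 -0.6 15" --pt "0 0 0 0.9 0 -0.9 15" --pt "0 0 0 0.9 0 -0.9 15"

```text
time_s: 18.87
position: [0.5708, 0.0072, 0.1132]
ee_rot: [-0.185, 0.334, 0.442, 0.812]
force: [-2.9, -2.0, 24.5]
grip_width: 0.0184
```

>>> arm_command --pt "0 0 0 -0.9 0 0.9 15" --pt "0 0 0 -1.8 0 1.8 15" --pt "0 0 0 -1.8 0 1.8 15" --pt "0 0 0 -1.8 0 1.8 15" --grip_force 20

```text
time_s: 19.2
position: [0.5698, 0.0063, 0.1139]
ee_rot: [-0.185, 0.336, 0.442, 0.811]
force: [-0.7, -0.2, 5.6]
grip_width: 0.0185
```

```bash
python3 look.py 14
python3 - <<'E'
import cv2
im=cv2.imread('pics/side14.png')[140:300,170:350];cv2.imwrite('pics/side14y.png',cv2.resize(im,None,fx=4,fy=3.7))
E
```

```text
19.2 [ 0.7888  1.1267 -0.9538  1.9679  0.8684  0.092   2.0569] [0.5698 0.0063 0.1139] [-0.6768 -0.2406  5.5592] 0.01854926594129169
[-0.001   0.0028  1.    ] [ 0.5626 -0.0048  0.1272]
scene 196 135
side 214 214
wrist 244 160
```

View pics/side14y.png

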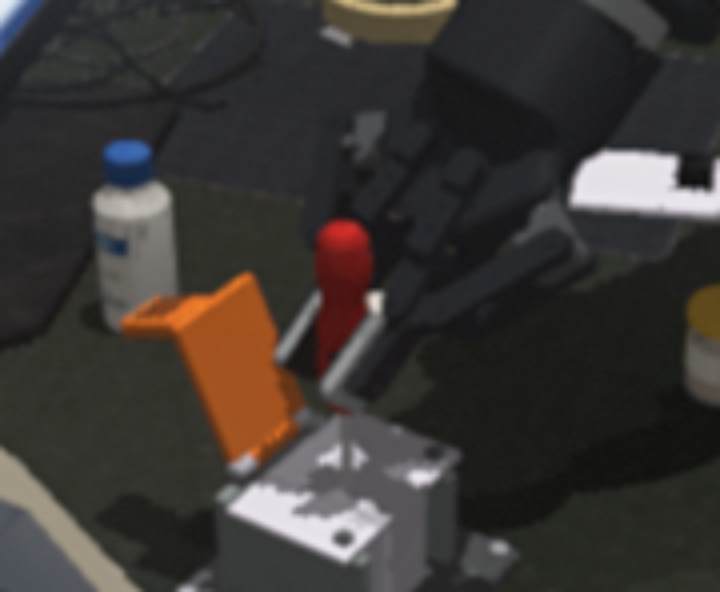

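>>> arm_command --pt "0 0 0 0 0 0 22" --pt "0 0 0 0 0 0 28" --pt "0 0 0 0 0 0 36" --pt "0 0 0 0 0 0 40" --pt "0 0 0 0 0 0 40"

```text
time_s: 19.77
position: [0.5695, 0.0062, 0.1135]
ee_rot: [-0.185, 0.337, 0.442, 0.811]
force: [0.4, -0.8, -0.0]
grip_width: 0.04
```

```bash
python3 look.py 15
python3 - <<'E'
import cv2
im=cv2.imread('pics/side15.png')[140:300,170:350];cv2.imwrite('pics/side15y.png',cv2.resize(im,None,fx=4,fy=3.7))
E
```

```text
19.7667 [ 0.7888  1.127  -0.9533  1.9681  0.8684  0.0925  2.0568] [0.5695 0.0062 0.1135] [ 0.3574 -0.7796 -0.0419] 0.04000294350004858
[0.     0.0032 1.    ] [ 0.5624 -0.0049  0.1268]
scene 196 135
side 214 214
wrist 243 161
```

View pics/side15y.png

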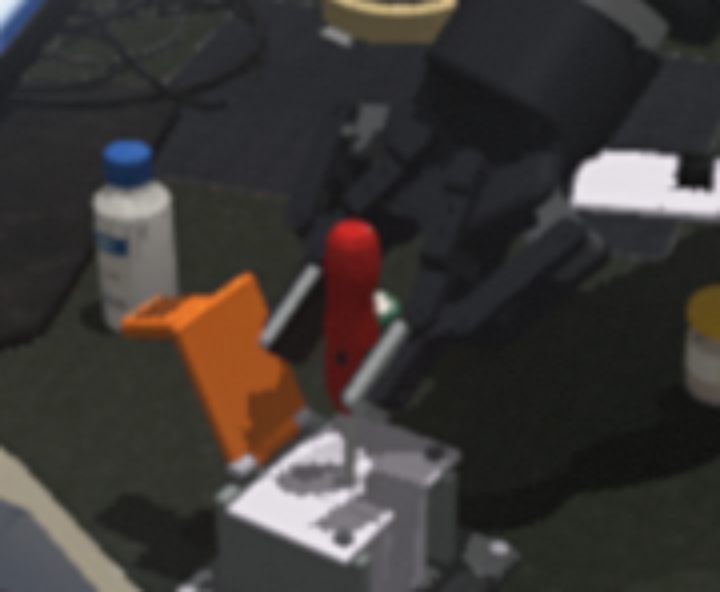

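View pics/wrist15.png

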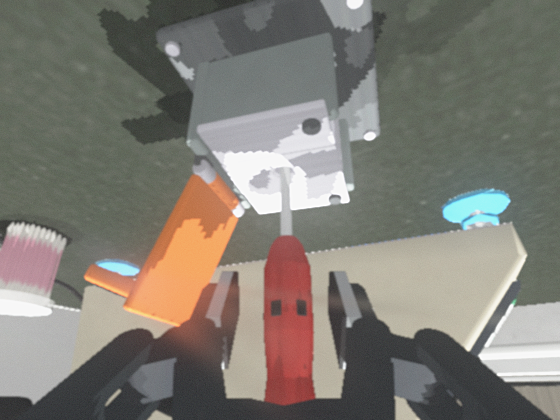

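>>> arm_command --pt "0 0 0 -8 0 0 40" --pt "0 0 0 -20 0 0 40" --pt "0 0 0 -35 0 0 40" --pt "0 0 0 -55 0 0 40" --pt "0 0 0 -80 0 0 40" --pt "0 0 0 -105 0 0 40" --pt "0 0 0 -130 0 0 40" --pt "0 0 0 -150 0 0 40" --pt "0 0 0 -150 0 0 40" --pt "0 0 0 -150 0 0 40"

```text
time_s: 20.75
position: [0.512, -0.0836, 0.2203]
ee_rot: [-0.185, 0.337, 0.441, 0.811]
force: [-0.0, 0.2, -0.3]
grip_width: 0.0402
```

```bash
python3 look.py 16
python3 - <<'E'
import cv2
im=cv2.imread('pics/side16.png')[140:300,170:350];cv2.imwrite('pics/side16y.png',cv2.resize(im,None,fx=4,fy=3.7))
E
```

```text
20.75 [ 1.1512  1.0882 -1.3702  1.9418  0.7038  0.5225  2.2181] [ 0.512  -0.0836  0.2203] [-0.0475  0.2158 -0.3203] 0.04022199226393383
[-0.0008  0.0035  1.    ] [ 0.5048 -0.0946  0.2335]
scene 196 135
side 214 214
wrist 243 111
```

View pics/side16y.png

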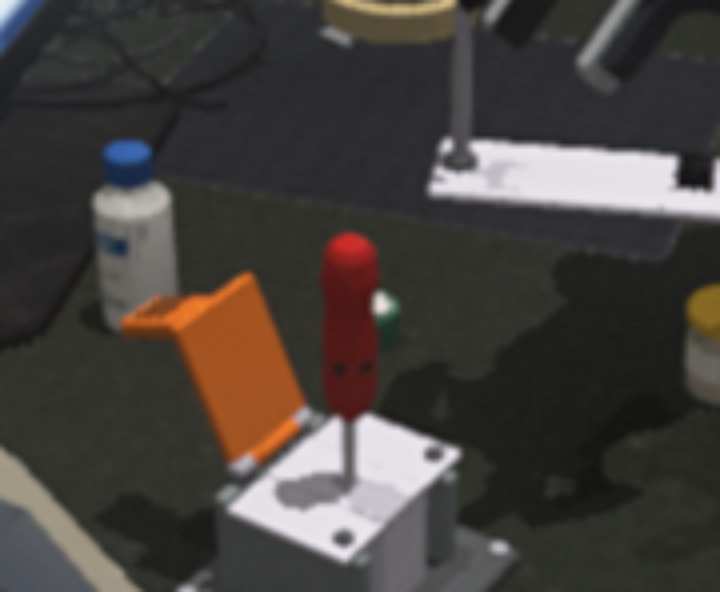

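View pics/wrist16.png

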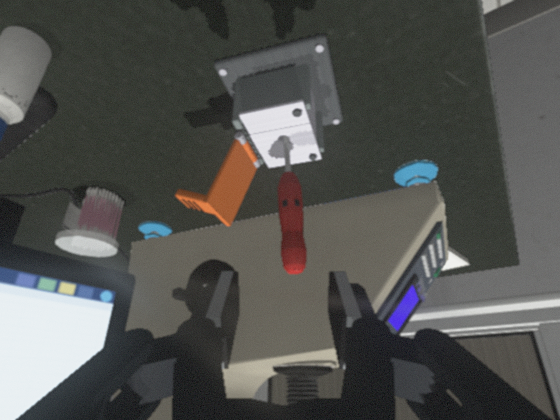

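View pics/scene16.png

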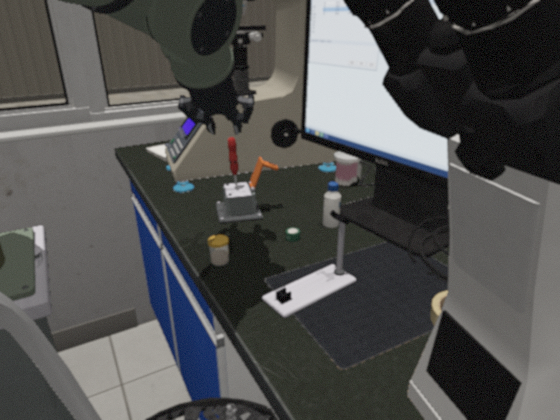

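```bash
python3 -c "
from rig import arm
print(arm.read_state()['qd'].round(3)); print(arm.close_job())"
```

```text
[-0.006  0.002 -0.002 -0.001 -0.001  0.002 -0.   ]
the job is handed in; nothing more can be done
None
```

The job is handed in at about 21 s of the 72 s allowed. The cover is open on its own and the screwdriver stands in the hole.

- **Cover:** I pinched the tab, carried it past the balance point and let go. It fell fully back, and the last pictures show it still open.
- **Screwdriver:** I found the hole in the wrist picture, about 1.5 mm to the right of the top's middle. I gripped the handle, lifted it straight out of the rest, turned it upright and lowered it until the bottom pushed back. That force reached about 25 N; I eased it to about 6 N, opened the fingers and drew back.
- **Last checks:** In the last side, scene and wrist pictures the screwdriver stands nearly upright with about 36 mm of blade showing, which fits the tip on the bottom. The gripper was well clear with near-zero force. By eye, the jar, specimen and bottle are where they were.
- **Disagreements:**
  - The side and scene cameras put the hole about 2 mm from the wrist camera's estimate. I aimed between the two and the blade went in without side load.
  - Joint 6 came down to its lower limit (0.0004 rad) during the carry, so I changed the approach angle. At every reading it was within its range.

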